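# Load the sample carrier and hold its board out over the light box

## Task

Gently lower the holed sample carrier over the two pins of the sliding board until it lies flush on the board, and let go of it. Then grip the board by the upright handle at its tail and slide it outward along its stand, over the light box, until its leading edge is level with the pointer; out there it would tip over by itself, so finish while still gripping the handle, with the board level, resting on the stand and held still. Leave the tube rack, beaker, jar and dishes where they are.

Things in the scene. Friction and masses are not known exactly. Their poses are not given: they have to be found in the camera images.
- stand: Grey stand fixed to the bench, a block 180 (x) x 120 (y) x 60 mm high; origin: centre of its underside. Its +x is the outward direction, in which the board slides over the edge. Two steel guide strips along x, 6 mm high, stand on its top 94 mm apart and leave the board 2 mm of play on each side; both ends are open.
- stand_edge (a point): Middle of the outer (+x) upper edge of the stand, at the height of its top (60 mm above the bench); axes as the stand's.
- board: Loose aluminium board, 260 (x) x 90 (y) x 8 mm, about 0.5 kg, lying between the stand's guide strips, +x outward; origin: centre of its underside. It has a window 70 x 50 mm at x = +80 mm and steel pins, 8 mm thick and 22 mm tall above the top face (upper 6 mm tapered), at x = +80, y = -32 and +32 mm; the handle stands at x = -110 mm, behind the stand at first.
- board_front (a point): Middle of the board's leading edge, on its top face (x = +130, z = +8 mm in the board's frame). It starts 10 to 45 mm beyond the stand's edge. With the carrier on, the board tips by itself from an overhang of roughly 100 to 120 mm; at the pointer about 3 to 10 N down at the handle hold it.
- board_handle (a point): Point to grip on the board's tail handle, a black upright block 16 mm thick along x, 44 mm along y, 40 mm tall above the board's top face: middle of the block, 28 mm above the top face, 12 mm below the handle's top.
- board_seat (a point): Point on the board's top face midway between the two pins (x = +80 mm); the carrier's origin comes here when it is seated.
- carrier: Loose aluminium sample carrier, a plate 80 (x) x 90 (y) x 8 mm, about 0.25 kg, flat on the bench; origin: centre of its underside. Round through holes, 12 mm across, at x = 0, y = -32 and +32 mm take the board's pins; four square 21 mm windows lie between. Seated, its axes line up with the board's, either way round.
- carrier_grip (a point): Point to grip on the carrier: middle of the black upright block at its centre (14 mm thick along the carrier's x, 40 mm along its y, 40 mm tall above the plate), 28 mm above the plate's top face, 12 mm below the block's top.
- lightbox: Low white light box, 120 x 120 x 30 mm, fixed on the bench beyond the stand's outer edge, axes parallel to the stand's; origin: centre of its underside. At x = +50, y = -75 mm of its frame stands a thin dark post, 70 mm tall, with a small flat pointer, 4 mm thick along x, pointing at the board's path. Its distance from the stand varies.
- pointer_tip (a point): Tip of the pointer, 66 mm above the bench (as high as the board), about 12 mm beside the board's path, 150 to 180 mm beyond the stand's edge; axes as the stand's. The board's leading edge must come level with it along the stand's x.
- tube_rack: Green tube rack full of capped tubes, 100 x 160 mm, 110 mm tall; to be left alone. Origin at the centre of its underside.
- beaker: Empty glass beaker, 76 mm across, 95 mm tall; to be left alone. Origin at the centre of its underside.
- reagent: Amber glass jar with a cap, 60 mm across, 130 mm tall; to be left alone. Origin at the centre of its underside.
- dishes: Stack of two clear flat dishes, 90 mm across, 28 mm tall; to be left alone. Origin at the centre of its underside.
Things that resemble listed ones, but are neither listed nor needed, are in the scene too. What is shaped like the lightbox but blue is not meant.

How it is judged:
By the outcome, as a careful person would: the job done as asked, in the order asked, and still so for the second after the job is handed in, while the arm keeps its last pose, push and grip.
It also fails if it takes over 58 s, if anything falls off the work surface, if the arm or the gripper's body presses on something with over 40 N, if the wrist force passes 120 N, or if a joint passes its speed limit or range.

## Robot

A 6-joint arm with a two-finger parallel gripper is mounted at the origin on the work surface. World frame = base frame: x ahead of the robot, y to its left, z up, the work surface at z = 0. Lengths are in m, angles in degrees, forces in N, time in s.
With the tool pointing down it reaches from about 0.4 to 0.825 m from the base axis. Payload 7 kg.
Tool frame: the origin (TCP) lies midway between the tips of the shut fingers; the grasp point (between the pads) lies ctrl.tcp_to_grasp behind it (ctrl.tcp_to_grasp is the distance from the TCP to the grasp point, in m); y points along the fingers, z is the direction in which the jaws open and shut, and the axes are right-handed (so a half turn about y gives the same grasp; the last joint's range is limited). The gripper opens to 88 mm and grips with 3 to 60 N. Pads are 19 mm wide; open, the fingers measure 130 mm over their backs; the gripper's body (78 mm by 193 mm) begins 47 mm behind the grasp point.
Start: joints at [16.507, 20.546, 0.682, 0, -70.136, -16.507], TCP at [0.675, -0, 0.227] pointing down, gripper open.
Joint ranges: [-176.03, 176.03], [-82.01, 121.73], [-58.28, 71.71], [-173.87, 95.51], [-174.79, -0.11], [-173.66, 173.66]. Speed limits (degrees/s): [136.94, 136.94, 172.46, 180, 180, 180].

## Interface

Orientations are given as [roll, pitch, yaw] about the fixed x, y, z axes, in that order (R = Rz(yaw) Ry(pitch) Rx(roll)).
In Python, from plant import ctrl, snapshot, silhouettes gives the robot as it stands.
- The arm moves only by the shell command python3 -m pendant 'ROWS'. ROWS is JSON, a list that holds one entry, the list of rows, each a list of 7 numbers: the shift along the tool's x, y, z in cm, then the turn, a rotation vector about the tool's x, y, z in degrees, then the opening, from 0 (shut) to 1 (fully open). In form: [[[x, y, z, rx, ry, rz, hand], ...]]. A call has 1 to 12 rows; each row shifts and turns the commanded pose from where the row before left it, along the tool's axes as they then stand; what a row does not reach is not made up. A row lasts 1/12 s, in which the tool goes at most 41.7 mm and 7.16 degrees, less where a joint would pass 70% of its speed; a pose out of reach is approached as far as the arm can. A call with a gripper value outside its range is refused whole. The fingers move at their own pace and stop on an object; the grip force is fixed at half the most. Time passes only in rows, so rows that do not move let the fingers close. It gives the time, the measured TCP pose, the force and the opening at its end, in the units of the state.
- ctrl.get_obs(): the state, without advancing time (a new reading comes with each control period).
- snapshot(name): name is "scene" or "side" or "wrist"; returns a dict with "image" (480x640x3 uint8, red, green, blue), "camera_matrix" (3x3 intrinsics, pixels), "dist_coeffs" ([k1, k2, p1, p2, k3] as OpenCV has them; the pictures are not rectified), "eye" and "orientation" of the camera in the world; the wrist camera has in their place "mount" (4x4, takes a point from camera to tool coordinates, whose origin is the TCP and whose axes are the tool frame's). Camera axes: x right, y down, z forward; pixel columns grow to the right and rows downward; lengths in m; the calibration is good to about 2 mm. A picture is of the moment at which its call begins: read the wrist's pose just before it. There is no depth.
- ctrl.close_job(): hands the job in, once; it reports no verdict.
Trained networks look in a picture, given as the dict that the camera call returned (one of the last four; its "shot" number tells which), for a name from the list of things; names that differ only in an ending like _2 or _b are one class to them, and where a whole thing is asked for, a point or a joint stands for the part that bears it (a point fixed in the world has none). Each returns a list of dicts, best first, with "confidence" (0 to 1); they miss things now and then, are a little off and sometimes report something else, mostly with a low value. They report only what shows in the picture. A call takes as long as a camera call. They do not tell look-alikes from the thing itself.
- silhouettes(picture, thing): "mask" (480x640 bool, what is visible of it) and "bbox" ([left, top, width, height] in pixels, round what is visible of it).
The state is a dict: "clock": time; "joint_pos": joint angles; "qvel": joint speeds; "tau": joint torques, N m; "tool_pos": TCP position; "orientation": TCP orientation; "force": force on the tool from outside, world axes, zero at the start; "moment": the same for the moment, N m; "opening": finger opening in m.
Only numpy, scipy, OpenCV 4.12 (cv2) and the standard library are available. Lean on these libraries where they do the work, as an engineer would, in place of code of your own. Each camera call takes 0.05 s, during which the arm holds its last target.

## Working session

There is one attempt and no reset: what is moved stays moved. The work goes in short steps, Python scripts to look and compute and a shell command to move; the robot and the scene stay as the last step left them, time stands still between calls to the robot, and variables do not carry over. Pictures are saved under pics/ and viewed, and the job is handed in when it is done.

```bash
ls; mkdir -p pics
python3 - <<'E'
from plant import ctrl, snapshot, silhouettes
import cv2, pickle
print(ctrl.get_obs(), ctrl.tcp_to_grasp)
d={}
for n in ["scene","side","wrist"]:
    s=snapshot(n); d[n]=s
    cv2.imwrite(f"pics/{n}0.png",s["image"][:,:,::-1])
    print(n,{k:v for k,v in s.items() if k!="image"})
pickle.dump(d,open("s0.pkl","wb"))
E
```

```text
pics
{'clock': 0.0, 'joint_pos': array([ 1.65062183e+01,  2.05926559e+01,  6.35297156e-01, -1.91509615e-02,
       -7.01344591e+01, -1.65059240e+01]), 'qvel': array([-0.04659023,  0.04450587, -0.07338449,  0.11069649,  0.04924989,
       -0.07531804]), 'tau': array([-8.00930356e-04, -5.82726967e+01,  2.93058443e+01,  6.99745238e+00,
        6.93249181e-03, -2.06530804e-04]), 'tool_pos': array([ 6.74535430e-01, -3.39438819e-05,  2.25623512e-01]), 'orientation': array([-8.99068506e+01,  8.82799144e-03,  8.99937793e+01]), 'force': array([ 0.17988403, -0.4120003 ,  0.0073984 ]), 'moment': array([-0.02916294,  0.00282816,  0.00329579]), 'opening': 0.08779550223434206} 0.0188
scene {'camera_matrix': array([[587.39655412,   0.        , 309.01411196],
       [  0.        , 587.39655412, 242.32053309],
       [  0.        ,   0.        ,   1.        ]]), 'dist_coeffs': array([-0.03622439,  0.        ,  0.        ,  0.        ,  0.        ]), 'eye': array([ 1.38498473, -0.73487458,  0.97519118]), 'orientation': array([-129.68439132,   -0.77671876,   50.68861077]), 'shot': 1}
side {'camera_matr
[... 313 characters left out ...]
ion': array([-128.1458851 ,   -1.27187553,   -4.12230735]), 'shot': 2}
wrist {'camera_matrix': array([[339.06660156,   0.        , 321.0558293 ],
       [  0.        , 339.06660156, 240.70539595],
       [  0.        ,   0.        ,   1.        ]]), 'dist_coeffs': array([-0.06613131,  0.        ,  0.        ,  0.        ,  0.        ]), 'mount': array([[-2.60373159e-04,  9.54944964e-01,  2.96782829e-01,
        -8.12933485e-02],
       [-1.41296914e-04, -2.96782871e-01,  9.54944976e-01,
        -1.58620306e-01],
       [ 9.99999956e-01,  2.06707543e-04,  2.12205070e-04,
         4.72159654e-04],
       [ 0.00000000e+00,  0.00000000e+00,  0.00000000e+00,
         1.00000000e+00]]), 'shot': 3}
```

View pics/scene0.png

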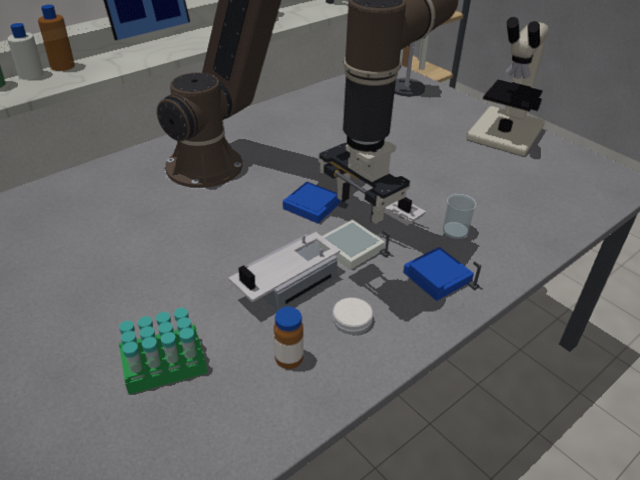

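View pics/side0.png

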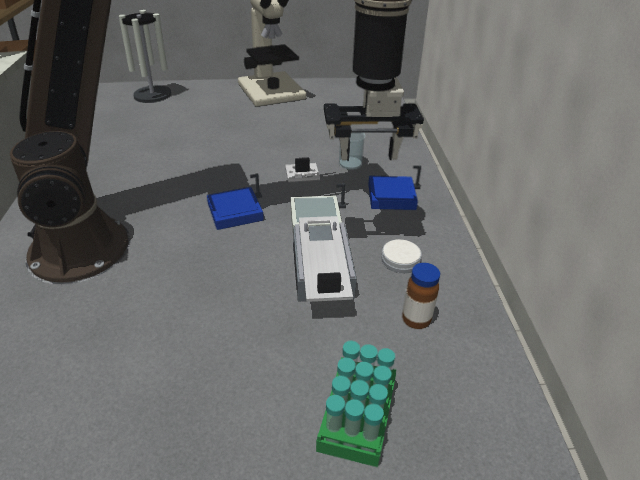

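View pics/wrist0.png

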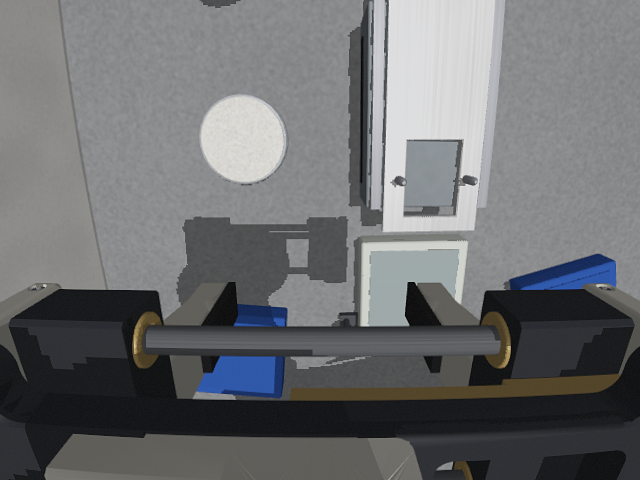

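The images show the following:
- **Scene:** board handle at (247,277), with the pins at (304,238) and (321,253). The white light box is at (353,243), and there are blue lookalikes at (311,201) and (438,272). The carrier is partly hidden at (405,208).
- **Side:** carrier at (302,170), board handle at (329,282), pointer at (343,190).

I see only one carrier candidate in each view. I'll locate everything next.

```bash
cat > h.py <<'E'
import numpy as np, cv2, pickle
from scipy.spatial.transform import Rotation as R
from plant import ctrl, snapshot, silhouettes
def campose(s,obs=None):
    if "eye" in s: return R.from_euler('xyz',s["orientation"],degrees=True).as_matrix(), np.array(s["eye"])
    Rt=R.from_euler('xyz',obs["orientation"],degrees=True).as_matrix()
    m=np.array(s["mount"]); return Rt@m[:3,:3], Rt@m[:3,3]+obs["tool_pos"]
def onplane(s,px,z,obs=None):
    Rc,e=campose(s,obs); px=np.atleast_2d(np.array(px,float)).reshape(-1,1,2)
    n=cv2.undistortPoints(px,s["camera_matrix"],s["dist_coeffs"]).reshape(-1,2)
    d=np.c_[n,np.ones(len(n))]@Rc.T
    return e+d*((z-e[2])/d[:,2])[:,None]
def proj(s,P,obs=None):
    Rc,e=campose(s,obs); P=np.atleast_2d(np.array(P,float))
    rv=cv2.Rodrigues(Rc.T)[0]
    return cv2.projectPoints(P,rv,-Rc.T@e,s["camera_matrix"],s["dist_coeffs"])[0].reshape(-1,2)
E
python3 - <<'E'
from h import *
o=ctrl.get_obs()
for n in ["scene","side","wrist"]:
    s=snapshot(n)
    for t in ["carrier","board","stand","lightbox","board_handle","dishes","beaker","reagent"]:
        for r in silhouettes(s,t)[:3]:
            m=r["mask"]; ys,xs=np.nonzero(m)
            print(n,t,round(r["confidence"],2),r["bbox"],m.sum(),onplane(s,[xs.mean(),ys.mean()],{"carrier":.008,"board":.068,"lightbox":.03,"board_handle":.088}.get(t,0.02),o).round(3))
    im=s["image"][:,:,::-1]
    if n=="scene": cv2.imwrite("pics/c1.png",cv2.resize(im[160:320,220:440],None,fx=3.6,fy=3.6,interpolation=cv2.INTER_CUBIC))
    if n=="side": cv2.imwrite("pics/c2.png",cv2.resize(im[140:320,240:440],None,fx=3.3,fy=3.3,interpolation=cv2.INTER_CUBIC))
E
```

```text
scene carrier 0.77 [384.0, 196.4, 41.2, 23.9] 578 [[0.546 0.307 0.008]]
scene carrier 0.63 [332.5, 300.1, 40.8, 35.1] 1239 [[ 0.751 -0.075  0.008]]
scene board 0.95 [228.9, 233.2, 111.7, 68.7] 2952 [[ 0.576 -0.143  0.068]]
scene stand 0.68 [245.9, 238.5, 88.4, 73.4] 2006 [[ 0.597 -0.092  0.02 ]]
scene lightbox 0.94 [404.8, 248.4, 76.7, 53.5] 2296 [[0.795 0.167 0.03 ]]
scene lightbox 0.9 [320.5, 219.8, 69.9, 49.6] 1751 [[0.59  0.083 0.03 ]]
scene lightbox 0.74 [282.4, 182.9, 63.1, 40.8] 1519 [[0.384 0.112 0.03 ]]
scene board_handle 0.97 [230.9, 230.2, 109.4, 69.4] 2933 [[ 0.594 -0.156  0.088]]
scene dishes 0.65 [331.3, 301.8, 41.6, 34.8] 1216 [[ 0.759 -0.083  0.02 ]]
scene beaker 0.63 [445.3, 196.4, 28.2, 42.7] 1100 [[0.667 0.394 0.02 ]]
scene reagent 0.68 [273.3, 304.6, 31.0, 63.6] 1630 [[ 0.722 -0.232  0.02 ]]
side carrier 0.65 [286.5, 157.1, 30.3, 22.5] 617 [[0.545 0.315 0.008]]
side board 0.73 [298.7, 213.9, 54.6, 87.0] 3274 [[ 0.574 -0.153  0.068]]
side board 0.28 [288.8, 181.3, 58.7, 48.0] 1269 [[0.572 0.047 0.068]]
side stand 0.74 [295.4, 220.6, 61.4, 80.4] 1335 [[ 0.571 -0.066
[... 878 characters left out ...]
0.573 -0.113  0.068]]
wrist board 0.41 [201.5, 96.1, 85.1, 85.1] 6116 [[ 0.743 -0.079  0.068]]
wrist stand 0.59 [358.1, 2.1, 149.4, 206.0] 10788 [[ 0.576 -0.093  0.02 ]]
wrist stand 0.51 [381.2, 0.0, 115.0, 229.9] 19246 [[ 0.557 -0.118  0.02 ]]
wrist lightbox 0.96 [511.2, 254.2, 103.7, 36.3] 2510 [[0.382 0.071 0.03 ]]
wrist lightbox 0.59 [198.6, 304.6, 92.0, 94.1] 4000 [[0.762 0.185 0.03 ]]
wrist lightbox 0.56 [338.2, 233.0, 133.7, 93.6] 7819 [[0.58  0.068 0.03 ]]
wrist board_handle 0.57 [381.3, 0.0, 115.0, 232.1] 19199 [[ 0.579 -0.112  0.088]]
wrist dishes 0.57 [200.0, 93.2, 88.8, 92.7] 6254 [[ 0.754 -0.079  0.02 ]]
wrist beaker 0.27 [380.3, 1.6, 116.0, 227.0] 19208 [[ 0.557 -0.119  0.02 ]]
```

View pics/c1.png

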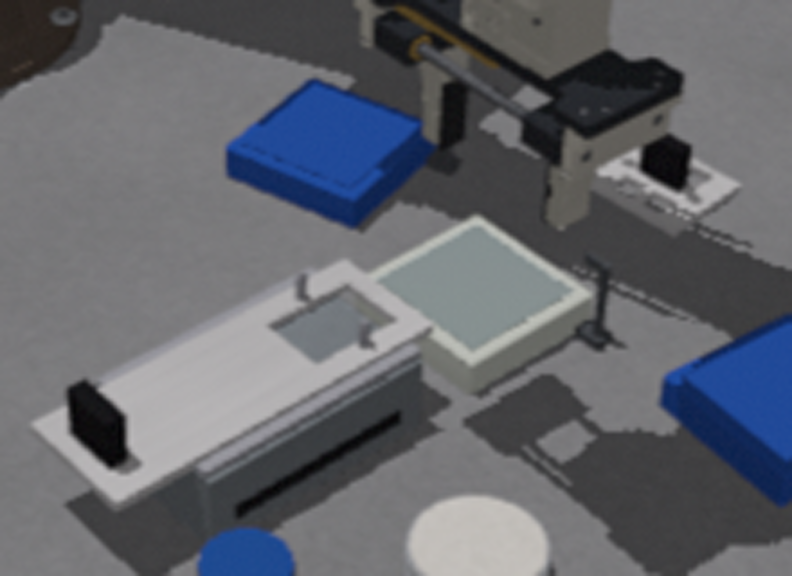

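View pics/c2.png

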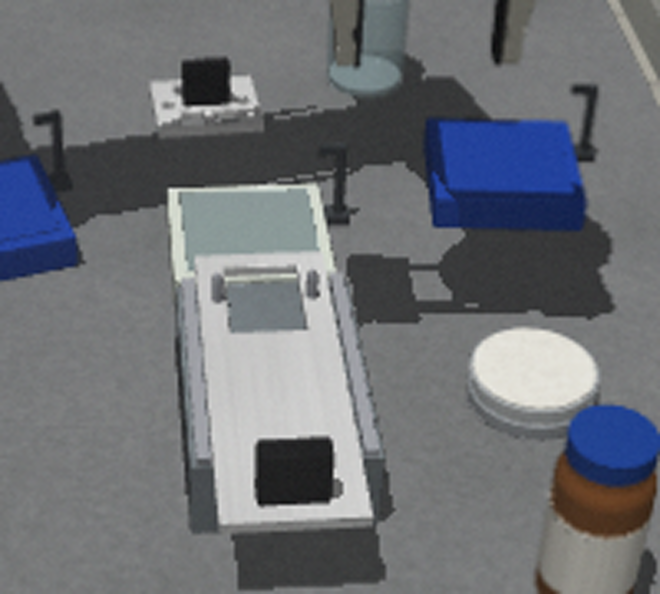

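Only one thing fits the carrier: side (302,170), about (0.545, 0.31). The network's other "carrier" at scene (352,318) is the dish stack. The lightbox lookalikes are the blue ones at scene (311,201) and (438,272), and I'm choosing the white one at (353,243). Next I'll zoom in on the board in the wrist picture.

Run:
```python
from h import *
d=pickle.load(open("s0.pkl","rb"))
im=d["wrist"]["image"][:,:,::-1]
cv2.imwrite("pics/w1.png",cv2.resize(im[120:330,340:520],None,fx=2.8,fy=2.8,interpolation=cv2.INTER_CUBIC))
im=d["side"]["image"][:,:,::-1]
cv2.imwrite("pics/w2.png",cv2.resize(im[170:310,280:370],None,fx=4.2,fy=4.2,interpolation=cv2.INTER_CUBIC))
s=d["side"]
print("rack corners",onplane(s,[[320,447],[378,460],[396,372]],0.0))
```

```text
rack corners [[ 0.54116296 -0.52004922  0.        ]
 [ 0.63115623 -0.54840865  0.        ]
 [ 0.69018814 -0.38225565  0.        ]]
```

View pics/w1.png

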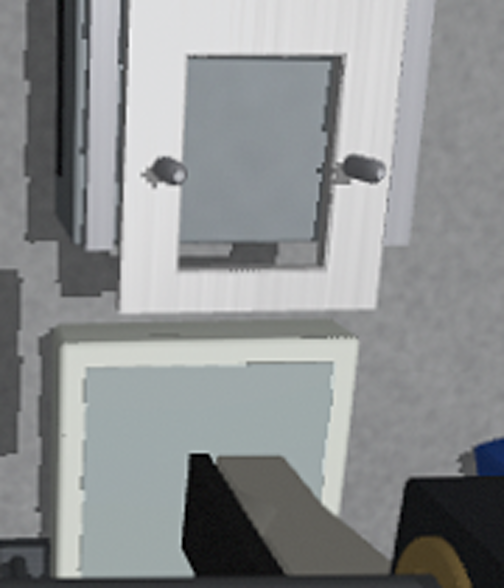

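View pics/w2.png

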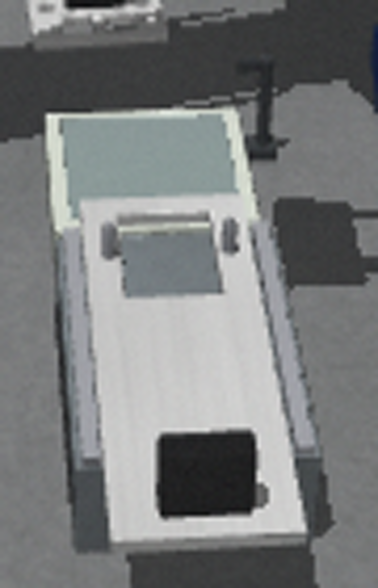

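```bash
cat > fit.py <<'E'
from h import *
from scipy.optimize import least_squares
def un(c,s,off): return (np.array(c,float)+.5)/s-.5+np.array(off)
def fit(obs_list, x0, z0):
    # obs_list: (snapshot, obs, pts_local Nx3, px Nx2)
    def T(p,L): 
        c,s_=np.cos(p[2]),np.sin(p[2]); L=np.array(L,float)
        return np.c_[p[0]+c*L[:,0]-s_*L[:,1],p[1]+s_*L[:,0]+c*L[:,1],z0+L[:,2]]
    f=lambda p: np.concatenate([(proj(s,T(p,L),o)-px).ravel() for s,o,L,px in obs_list])
    r=least_squares(f,x0,loss='soft_l1'); return r.x,f(r.x),T
E
python3 - <<'E'
from fit import *
d=pickle.load(open("s0.pkl","rb")); o=ctrl.get_obs()
W=(d["wrist"],o,[[130,-45,8],[130,45,8],[115,-25,8],[115,25,8],[45,-25,8],[45,25,8]],un([[119,312],[376,309],[179,270],[325,268],[187,56],[345,55]],2.8,(340,120)))
S=(d["side"],None,[[130,45,8],[130,-45,8],[-130,45,8],[-130,-45,8],[45,25,8],[45,-25,8]],un([[82,200],[242,195],[109,543],[309,534],[125,296],[222,295]],4.2,(280,170)))
C=(d["scene"],None,[[130,45,8],[130,-45,8],[-130,45,8],[-130,-45,8]],un([[347,261],[434,331],[32,426],[115,505]],3.6,(220,160)))
A=[(s,o_,np.array(L)/1000,p) for s,o_,L,p in (W,S,C)]
for nm,l in [("all",A),("w",A[:1]),("s",A[1:2]),("c",A[2:])]:
    x,r,T=fit(l,[.57,-.14,1.55],.06)
    print(nm,x[:2].round(4),np.degrees(x[2]).round(2),r.reshape(-1,2).round(1).tolist())
    print("  seat",T(x,[[.08,0,.008]]).round(4),"handle",T(x,[[-.11,0,.036]]).round(4),"front",T(x,[[.13,0,.008]]).round(4))
E
```

```text
all [ 0.5728 -0.1234] 91.31 [[0.1, 0.1], [-0.7, -0.7], [-0.1, -0.4], [-1.0, -0.6], [0.4, 0.7], [-1.8, 0.5], [-1.5, 0.5], [-0.8, 0.2], [-0.0, 0.2], [-0.9, -0.1], [-0.3, 0.6], [-0.6, -0.2], [-0.7, -0.4], [-0.1, -1.7], [-0.3, -0.1], [0.4, -0.2]]
  seat [[ 0.571  -0.0435  0.068 ]] handle [[ 0.5753 -0.2334  0.096 ]] front [[0.5698 0.0065 0.068 ]]
w [ 0.5718 -0.1234] 91.02 [[0.5, -0.1], [-0.4, -0.5], [0.3, -0.5], [-0.6, -0.5], [1.2, 0.6], [-1.0, 0.7]]
  seat [[ 0.5704 -0.0434  0.068 ]] handle [[ 0.5738 -0.2334  0.096 ]] front [[0.5695 0.0066 0.068 ]]
s [ 0.5742 -0.123 ] 90.93 [[-0.5, 0.3], [0.1, 0.1], [0.3, -0.1], [-0.6, -0.2], [0.5, 0.4], [0.2, -0.3]]
  seat [[ 0.5729 -0.043   0.068 ]] handle [[ 0.576 -0.233  0.096]] front [[0.5721 0.007  0.068 ]]
c [ 0.5745 -0.1243] 90.63 [[0.0, 0.3], [0.4, -0.7], [-0.4, -0.0], [-0.0, 0.2]]
  seat [[ 0.5736 -0.0443  0.068 ]] handle [[ 0.5757 -0.2343  0.096 ]] front [[0.5731 0.0057 0.068 ]]
```

Board yaw is about 91° and the seat is at about (0.571, -0.0435). The three camera fits agree to within 3 mm. I'll turn the jaws onto y and move above the carrier.

```bash
python3 -m pendant '[[[0,0,0,0,7,0,1],[0,0,0,0,7,0,1],[0,0,0,0,7,0,1],[0,0,0,0,7,0,1],[0,0,0,0,7,0,1],[0,0,0,0,7,0,1],[0,0,0,0,7,0,1],[0,0,0,0,7,0,1],[0,0,0,0,7,0,1],[0,0,0,0,7,0,1],[0,0,0,0,7,0,1],[0,0,0,0,7,0,1]]]' && python3 -m pendant '[[[0,0,0,0,6,0,1],[-1.3,0,3.1,0,0,0,1],[-1.3,0,3.1,0,0,0,1],[-1.3,0,3.1,0,0,0,1],[-1.3,0,3.1,0,0,0,1],[-1.3,0,3.1,0,0,0,1],[-1.3,0,3.1,0,0,0,1],[-1.3,0,3.1,0,0,0,1],[-1.3,0,3.1,0,0,0,1],[-1.3,0,3.1,0,0,0,1],[-1.3,0,3.1,0,0,0,1],[0,0,0,0,0,0,1]]]'
python3 - <<'E'
from h import *
o=ctrl.get_obs(); s=snapshot("wrist"); s2=snapshot("scene"); s3=snapshot("side")
pickle.dump((o,s,s2,s3),open("s1.pkl","wb"))
cv2.imwrite("pics/w3.png",s["image"][:,:,::-1])
print(o["tool_pos"],o["orientation"],o["clock"])
im=s2["image"][:,:,::-1];cv2.imwrite("pics/c3.png",cv2.resize(im[150:290,300:480],None,fx=4,fy=4,interpolation=cv2.INTER_CUBIC))
E
```

```text
clock: 2.5
tool_pos: [0.675, -0.0, 0.2265]
orientation: [-90.0, 0.0, 5.7]
force: [-0.1, 0.1, -1.1]
opening: 0.0874
clock: 3.5
tool_pos: [0.5432, 0.3146, 0.2266]
orientation: [-89.9, -0.0, 0.2]
force: [0.9, -0.7, 0.9]
opening: 0.0874
[0.54322275 0.31461677 0.2265817 ] [-8.99337257e+01 -2.04733587e-02  2.07841833e-01] 3.5
```

View pics/w3.png

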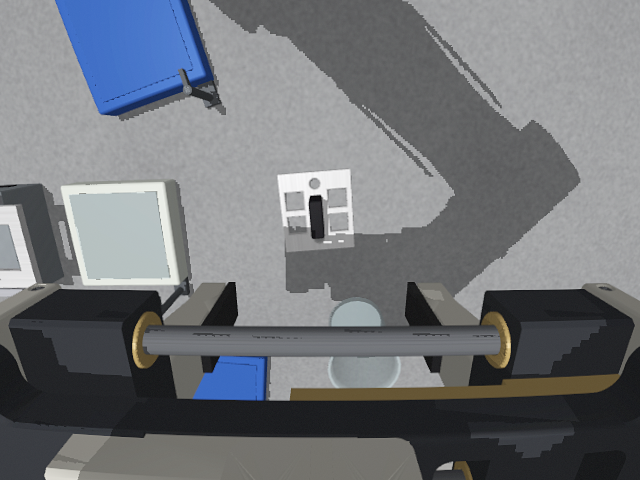

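View pics/c3.png

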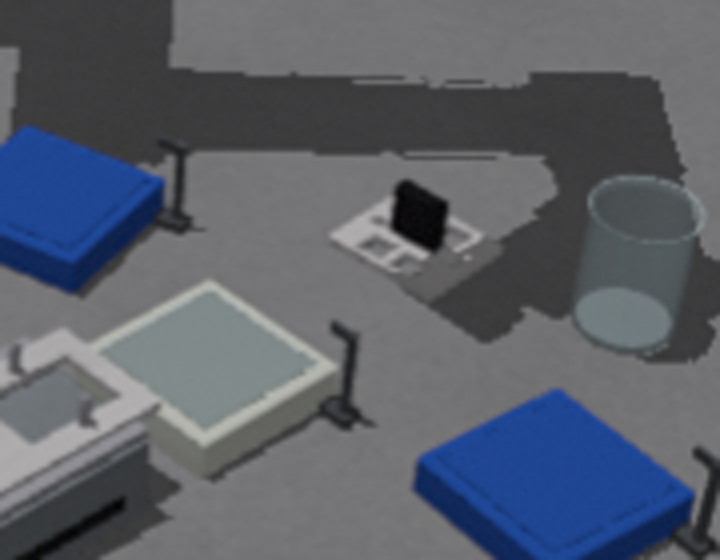

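The wrist picture shows the carrier at about (316,211), with windows, a hole and a black block, all matching the description. I'll crop in to fit its pose and take the light box and pointer from the same frame.

Run:
```python
from h import *
o,s,s2,s3=pickle.load(open("s1.pkl","rb"))
im=s["image"][:,:,::-1]
cv2.imwrite("pics/w4.png",cv2.resize(im[160:260,266:366],None,fx=6,fy=6,interpolation=cv2.INTER_CUBIC))
cv2.imwrite("pics/w5.png",cv2.resize(im[170:320,50:200],None,fx=4,fy=4,interpolation=cv2.INTER_CUBIC))
im=s3["image"][:,:,::-1]
cv2.imwrite("pics/w6.png",cv2.resize(im[150:250,270:370],None,fx=6,fy=6,interpolation=cv2.INTER_CUBIC))
```

```text
(no output)
```

View pics/w4.png

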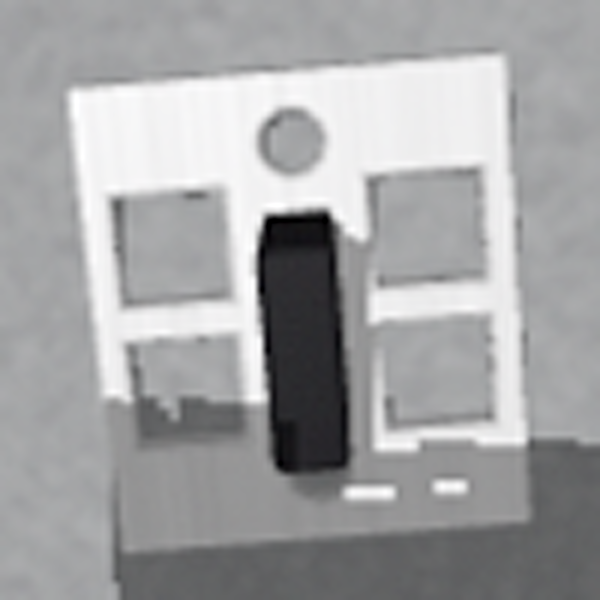

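View pics/w5.png

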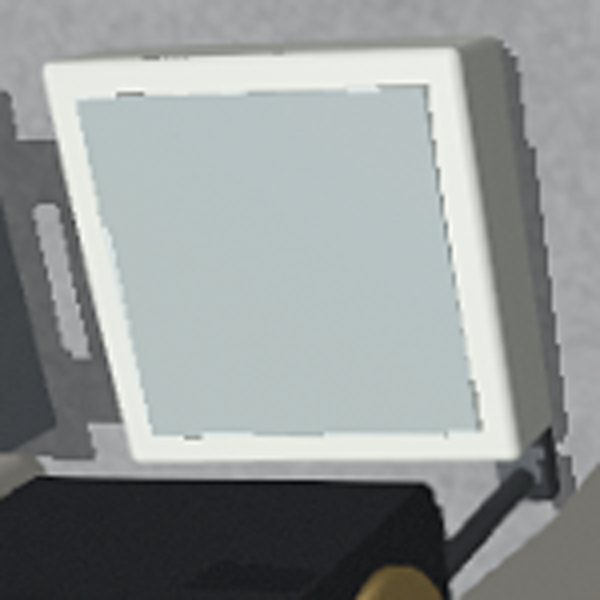

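View pics/w6.png

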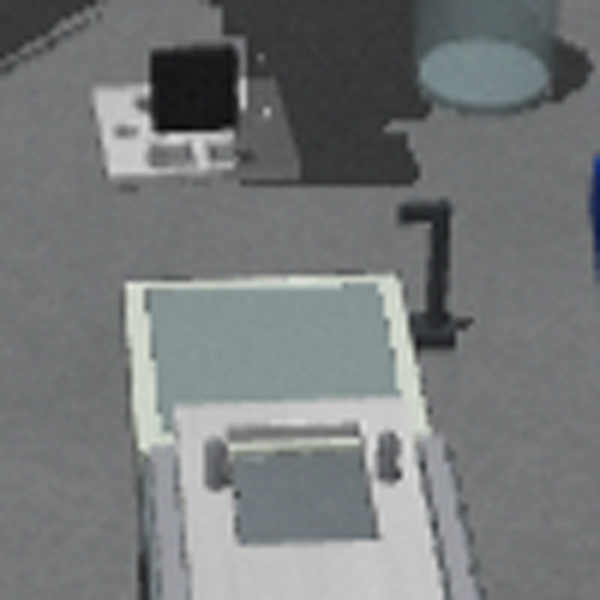

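Run:
```python
from fit import *
o,s,s2,s3=pickle.load(open("s1.pkl","rb"))
c=[[-.04,.045,0],[.04,.045,0],[.04,-.045,0],[-.04,-.045,0]]
x,r,T=fit([(s,o,np.array(c)+[0,0,.008],un([[70,91],[505,54],[530,520],[122,551]],6,(266,160)))],[.55,.31,1.6],0)
print("carrier",x[:2].round(4),np.degrees(x[2]).round(2),r.round(1)); print(T(x,[[0,0.032,.008],[0,0,.036]]), onplane(s,un([[291,140]],6,(266,160)),.008,o))
# block top corners
print("blocktop",onplane(s,un([[262,248],[332,245],[350,465],[275,470]],6,(266,160)),.048,o))
L=np.array([[-.06,.06,0],[.06,.06,0],[.06,-.06,0],[-.06,-.06,0]])+[0,0,.03]
x,r,T=fit([(s,o,L,un([[45,65],[460,50],[520,458],[135,460]],4,(50,170)))],[.57,.08,1.6],0)
print("lb",x[:2].round(4),np.degrees(x[2]).round(2),r.round(1)); print("tip from lb",T(x,[[.05,-.057,.066]]))
print(onplane(s3,un([[400,213]],6,(270,150)),.066),onplane(s2,un([[333,325]],4,(300,150)),.066))
```

```text
carrier [0.5447 0.3093] 94.77 [-0.1 -0.2 -0.1  0.   0.   0.1  0.1  0.1]
[[0.51279766 0.30664346 0.008     ]
 [0.54468662 0.3093069  0.036     ]] [[0.51234081 0.30636489 0.008     ]]
blocktop [[0.52509091 0.30221785 0.048     ]
 [0.5245427  0.31394818 0.048     ]
 [0.56300333 0.31720699 0.048     ]
 [0.56395202 0.30422877 0.048     ]]
lb [0.5687 0.0904] 91.11 [-1.3 -1.   0.4 -0.7  0.8  1.4 -0.4  1.3]
tip from lb [[0.62473657 0.14152037 0.066     ]]
[[0.62745318 0.1427566  0.066     ]] [[0.62462595 0.14145325 0.066     ]]
```

```bash
python3 -m pendant '[[[0,0,-0.5,0,-4.6,0,1],[0,3,0,0,0,0,1],[0,3,0,0,0,0,1],[0,3,0,0,0,0,1],[0,3,0,0,0,0,1],[0,2,0,0,0,0,1],[0,1,0,0,0,0,1],[0,0,0,0,0,0,1],[0,0,0,0,0,0,1]]]'
```

```text
clock: 4.4
tool_pos: [0.5457, 0.3045, 0.077]
orientation: [-90.0, -0.0, 4.6]
force: [-0.2, 0.6, 0.9]
opening: 0.0878
```

```bash
python3 -m pendant '[[[-0.05,1.5,0.48,0,0,0,1],[0,1.5,0,0,0,0,1],[0,1.5,0,0,0,0,1],[0,1,0,0,0,0,1],[0,0.45,0,0,0,0,1],[0,0,0,0,0,0,1],[0,0,0,0,0,0,1]]]'
python3 - <<'E'
from h import *
o=ctrl.get_obs(); s=snapshot("wrist")
cv2.imwrite("pics/w7.png",s["image"][:,:,::-1]); print(o["tool_pos"],o["orientation"],o["force"])
E
```

```text
clock: 4.98
tool_pos: [0.5447, 0.3101, 0.018]
orientation: [-90.0, -0.1, 4.6]
force: [-0.3, -0.7, 0.2]
opening: 0.0877
[0.54469676 0.31008213 0.01803184] [-8.99662730e+01 -5.91589984e-02  4.61074436e+00] [-0.3296114  -0.67685745  0.15551539]
```

View pics/w7.png

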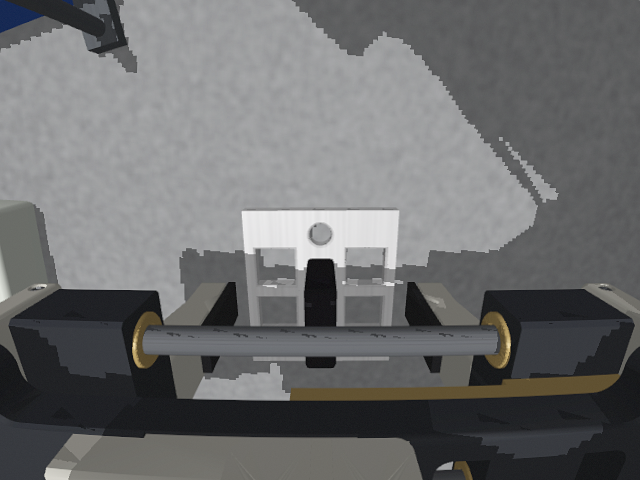

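The block sits centred between the open pads at (320,310) and the carrier's edges run parallel to the image axes, so it is aligned. Closing the gripper.

```bash
python3 -m pendant '[[[0,0,0,0,0,0,0],[0,0,0,0,0,0,0],[0,0,0,0,0,0,0],[0,0,0,0,0,0,0],[0,0,0,0,0,0,0],[0,0,0,0,0,0,0],[0,0,0,0,0,0,0],[0,0,0,0,0,0,0],[0,0,0,0,0,0,0],[0,0,0,0,0,0,0]]]' && python3 -m pendant '[[[0,0,0,0,0,0,0],[0,0,0,0,0,0,0],[0,-0.5,0,0,0,0,0],[0,-2,0,0,0,0,0],[0,-3,0,0,0,0,0],[0,-3,0,0,0,0,0],[0,-3,0,0,0,0,0],[0,-2,0,0,0,0,0],[0,-0.5,0,0,0,0,0],[0,0,0,0,0,0,0]]]'
python3 - <<'E'
from h import *
o=ctrl.get_obs(); s=snapshot("wrist"); pickle.dump((o,s),open("s2.pkl","wb"))
cv2.imwrite("pics/w8.png",cv2.resize(s["image"][190:390,220:420,::-1],None,fx=3,fy=3)); print(o["tool_pos"],o["orientation"],o["force"],o["opening"])
E
```

```text
clock: 5.87
tool_pos: [0.5441, 0.3097, 0.017]
orientation: [-90.0, 0.0, 4.6]
force: [0.7, 1.0, -1.3]
opening: 0.0265
clock: 6.7
tool_pos: [0.5445, 0.3103, 0.1589]
orientation: [-89.9, -0.1, 4.6]
force: [0.5, 0.1, -2.5]
opening: 0.0139
[0.54454216 0.3102684  0.15888382] [-89.86956909  -0.13205346   4.59646881] [ 0.50918739  0.14622981 -2.48822657] 0.013939520710858203
```

View pics/w8.png

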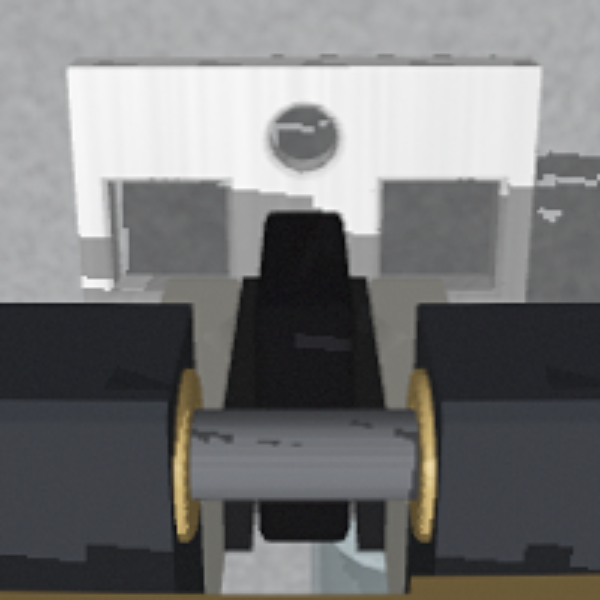

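Run:
```python
from fit import *
o,s=pickle.load(open("s2.pkl","rb"))
L=np.array([[-.04,.045,.008],[.04,.045,.008],[0,.032,.008]])
x,r,T=fit([(s,o,L,un([[68,66],[540,66],[303,137]],3,(220,190)))],[.545,.31,1.6],o["tool_pos"][2]-.0174)
print(x[:2],np.degrees(x[2]),r.round(2)); yaw=o["orientation"][2]
d=x[:2]-o["tool_pos"][:2]; a=np.radians(yaw); print("offset in tool x,z (mm)",1000*(d@[np.cos(a),np.sin(a)]),1000*(d@[-np.sin(a),np.cos(a)]),"yaw rel",np.degrees(x[2])-90-yaw)
```

```text
[0.54512027 0.30957767] 94.55642738105429 [-0.34 -0.28  0.1  -0.22  0.24  0.64]
offset in tool x,z (mm) 0.5208998372705923 -0.7348308432365928 yaw rel -0.040041429178633514
```

```bash
python3 -m pendant '[[[0,-1,0,0,1.8,0,0],[0,-1,0,0,1.8,0,0],[0,-1,-1.35,0,0,0,0],[0.2,-1,-3,0,0,0,0],[0.2,0,-4,0,0,0,0],[0.2,0,-4,0,0,0,0],[0.2,0,-4,0,0,0,0],[0.2,0,-4,0,0,0,0],[0.2,0,-4,0,0,0,0],[0.2,0,-4,0,0,0,0],[0.3,0,-4,0,0,0,0],[0.28,0,-3,0,0,0,0]]]' && python3 -m pendant '[[[0,0,0,0,0,0,0],[0,0,0,0,0,0,0],[0,0,0,0,0,0,0]]]'
python3 - <<'E'
from h import *
o=ctrl.get_obs(); s=snapshot("wrist"); s2=snapshot("side");s3=snapshot("scene");pickle.dump((o,s,s2,s3),open("s3.pkl","wb"))
cv2.imwrite("pics/w9.png",s["image"][:,:,::-1]); print(o["tool_pos"],o["orientation"],o["force"],o["opening"])
cv2.imwrite("pics/d9.png",cv2.resize(s2["image"][170:310,270:370,::-1],None,fx=4.2,fy=4.2,interpolation=cv2.INTER_CUBIC))
E
```

```text
clock: 7.75
tool_pos: [0.5684, -0.0466, 0.1954]
orientation: [-90.0, 0.2, 1.0]
force: [0.1, 0.2, -2.9]
opening: 0.0137
clock: 8.0
tool_pos: [0.5692, -0.0438, 0.1957]
orientation: [-90.0, 0.1, 0.9]
force: [1.5, 0.9, -1.7]
opening: 0.0139
[ 0.56918966 -0.04377101  0.19573878] [-90.00385102   0.1302057    0.94446855] [ 1.53906486  0.85564996 -1.66598996] 0.013945281603420664
```

View pics/w9.png

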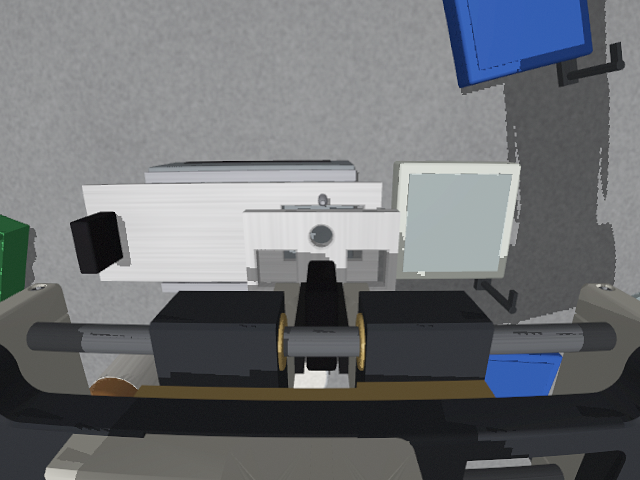

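View pics/d9.png

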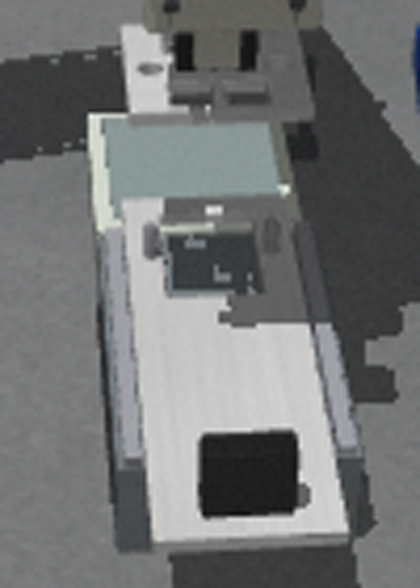

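The wrist picture shows the y=+32 pin at (323,200), just above the carrier's rear edge. The board's ends, guides and handle at (97,243) are also in view. I'll zoom in to fit the board and carrier in this one frame.

Run:
```python
from h import *
o,s,s2,s3=pickle.load(open("s3.pkl","rb"))
im=s["image"][:,:,::-1]
cv2.imwrite("pics/e1.png",cv2.resize(im[170:295,70:250],None,fx=4,fy=4,interpolation=cv2.INTER_CUBIC))
cv2.imwrite("pics/e2.png",cv2.resize(im[170:270,235:405],None,fx=4.6,fy=4.6,interpolation=cv2.INTER_CUBIC))
```

```text
(no output)
```

View pics/e1.png

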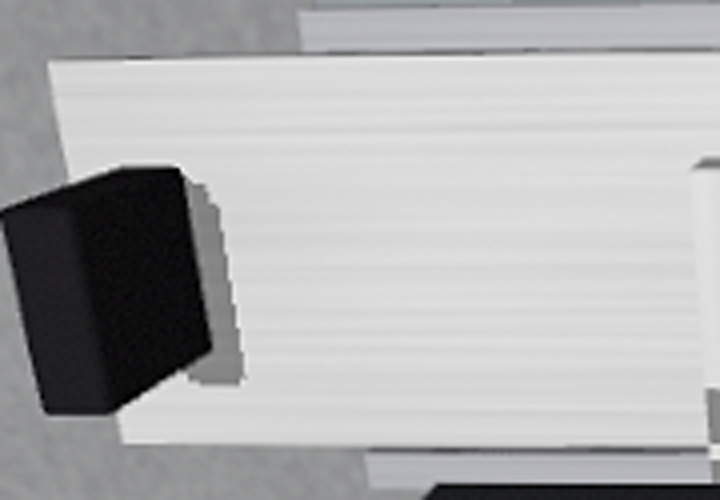

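View pics/e2.png

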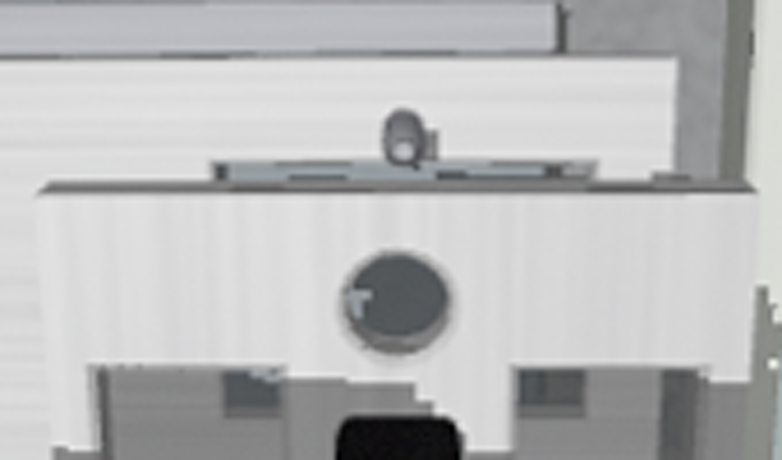

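Run:
```python
from fit import *
o,s,s2,s3=pickle.load(open("s3.pkl","rb"))
B=[[-130,45,8],[-130,-45,8],[130,45,8],[45,25,8],[115,25,8],[80,32,30]]
px=np.vstack([un([[48,61],[122,443]],4,(70,170)),un([[678,58],[213,164],[597,164],[403,150]],4.6,(235,170))])
x,r,T=fit([(s,o,np.array(B)/1e3,px)],[.57,-.12,1.58],.06)
print("board",x[:2],np.degrees(x[2]),r.reshape(-1,2).round(1).tolist())
seat=T(x,[[.08,0,.008]])[0]; print("seat",seat,"handle",T(x,[[-.11,0,.036]]),"front",T(x,[[.13,0,.008]]))
L=np.array([[-.04,.045,.008],[.04,.045,.008],[0,.032,.008]])
c,r,T=fit([(s,o,L,un([[38,193],[755,191],[396,302]],4.6,(235,170)))],[.57,-.04,1.6],o["tool_pos"][2]-.0174)
print("carrier",c[:2],np.degrees(c[2]),r.round(1))
d=seat[:2]-c[:2]; a=np.radians(o["orientation"][2]);print("move tool x,z cm",100*d@[np.cos(a),np.sin(a)],100*d@[-np.sin(a),np.cos(a)],"yaw",np.degrees(x[2]-c[2]))
```

```text
board [ 0.57169304 -0.12324859] 91.11799430563589 [[-0.0, -0.1], [0.6, -0.3], [-0.4, -0.2], [0.6, 0.3], [-1.3, 0.1], [0.2, -0.1]]
seat [ 0.57013212 -0.04326382  0.068     ] handle [[ 0.5738393  -0.23322765  0.096     ]] front [[0.56915655 0.00672666 0.068     ]]
carrier [ 0.56964281 -0.04450584] 91.11278883650597 [-1.  -0.2  0.8 -0.2  0.1  0.5]
move tool x,z cm 0.05097150869850503 0.12337850890587226 yaw 0.005205469129915943
```

```bash
python3 -m pendant '[[[0.05,1,0.12,0,0,0,0],[0,2,0,0,0,0,0],[0,2,0,0,0,0,0],[0,1.5,0,0,0,0,0],[0,1,0,0,0,0,0],[0,0.5,0,0,0,0,0],[0,0,0,0,0,0,0],[0,0,0,0,0,0,0],[0,0,0,0,0,0,0]]]'
python3 - <<'E'
from h import *
o=ctrl.get_obs(); s=snapshot("wrist"); s2=snapshot("side");s3=snapshot("scene");pickle.dump((o,s,s2,s3),open("s4.pkl","wb"))
print(o["tool_pos"],o["orientation"],o["force"],o["opening"])
a=cv2.resize(s2["image"][180:270,270:370,::-1],(600,540),interpolation=cv2.INTER_CUBIC)
cv2.imwrite("pics/f1.png",a)
cv2.imwrite("pics/f2.png",cv2.resize(s3["image"][190:290,270:390,::-1],None,fx=6,fy=6,interpolation=cv2.INTER_CUBIC))
cv2.imwrite("pics/f3.png",cv2.resize(s["image"][170:290,225:415,::-1],None,fx=4.2,fy=4.2,interpolation=cv2.INTER_CUBIC))
E
```

```text
clock: 8.9
tool_pos: [0.5713, -0.0419, 0.118]
orientation: [-90.0, -0.1, 1.0]
force: [-0.3, -0.9, -1.4]
opening: 0.014
[ 0.57126049 -0.04193974  0.11797849] [-8.99944720e+01 -8.92736515e-02  1.02533492e+00] [-0.29580281 -0.85774839 -1.4452188 ] 0.013978433168547775
```

View pics/f1.png

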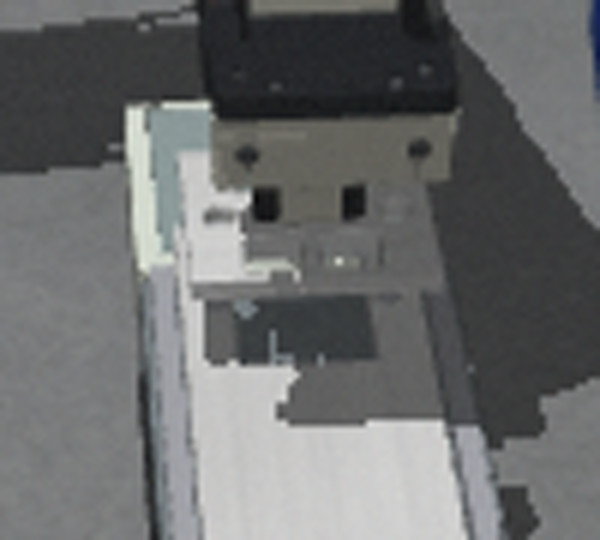

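View pics/f2.png

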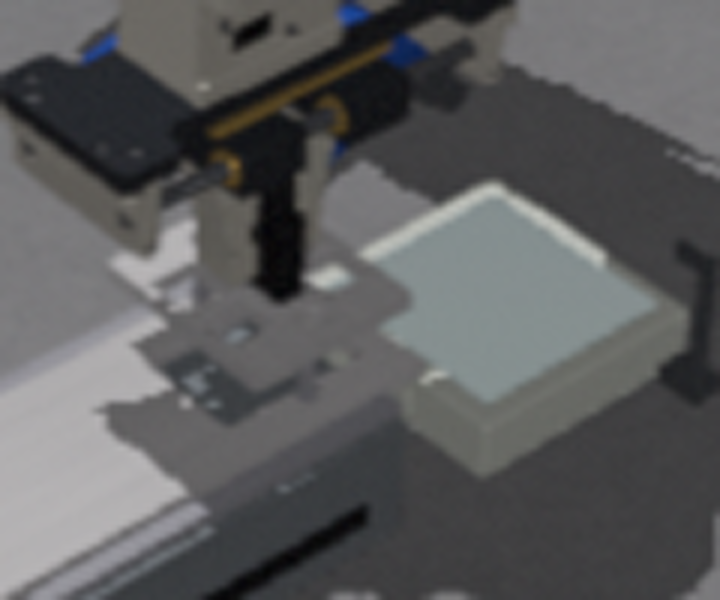

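View pics/f3.png

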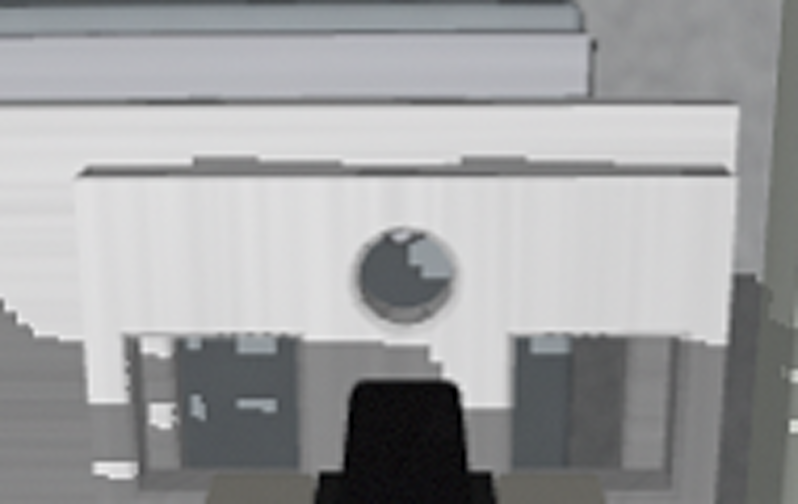

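Run:
```python
from fit import *
o,s,s2,s3=pickle.load(open("s4.pkl","rb"))
for i in range(3): 
    q=ctrl.get_obs(); print(q["tool_pos"].round(4))
f=lambda p: un(p,4.2,(225,170))
e=onplane(s,f([[738,103]]),.068,o)[0]; e2=onplane(s,f([[10,106]]),.068,o)[0]; tip=onplane(s,f([[402,234]]),.090,o)[0]
yaw=np.arctan2(*(e-e2)[1::-1]); print("edge yaw",np.degrees(yaw))
yw=np.radians(91.05); u=np.array([np.cos(yw),np.sin(yw)]); v=np.array([-u[1],u[0]])
print("seat from corner",e[:2]-.05*u-.045*v,"seat from pin tip",tip[:2]-.032*v)
L=np.array([[-.04,.045,.008],[.04,.045,.008],[0,.032,.008]])
for dz in (.0174,):
    c,r,T=fit([(s,o,L,f([[78,178],[733,175],[404,276]]))],[.57,-.04,1.6],o["tool_pos"][2]-dz)
    print("carrier",c[:2],np.degrees(c[2]),r.round(1))
```

```text
[ 0.5711 -0.0421  0.1179]
[ 0.5711 -0.0421  0.1179]
[ 0.5711 -0.0421  0.1179]
edge yaw 91.25242529451013
seat from corner [ 0.56982069 -0.0434292 ] seat from pin tip [ 0.5710551  -0.04302364]
carrier [ 0.57183686 -0.04249286] 91.28332106744764 [-1.1 -0.2  0.7 -0.2  0.2  0.6]
```

```bash
python3 -m pendant '[[[-0.15,0.3,-0.07,0,0,0,0],[0,0.3,0,0,0,0,0],[0,0.3,0,0,0,0,0],[0,0.2,0,0,0,0,0],[0,0.2,0,0,0,0,0],[0,0,0,0,0,0,0]]]'
python3 - <<'E'
from h import *
o=ctrl.get_obs(); s=snapshot("wrist"); pickle.dump((o,s),open("s5.pkl","wb"))
print(o["tool_pos"],o["orientation"],o["force"],o["moment"])
cv2.imwrite("pics/f4.png",cv2.resize(s["image"][170:290,225:415,::-1],None,fx=4.2,fy=4.2,interpolation=cv2.INTER_CUBIC))
E
```

```text
clock: 9.55
tool_pos: [0.5688, -0.043, 0.1035]
orientation: [-90.0, 0.0, 1.0]
force: [0.3, -0.4, -2.0]
opening: 0.0137
[ 0.56877387 -0.04295406  0.10346136] [-9.00060008e+01  4.67150492e-02  9.91359874e-01] [ 0.2609429  -0.35916398 -1.99889153] [-0.05214024 -0.0709012   0.0010952 ]
```

View pics/f4.png

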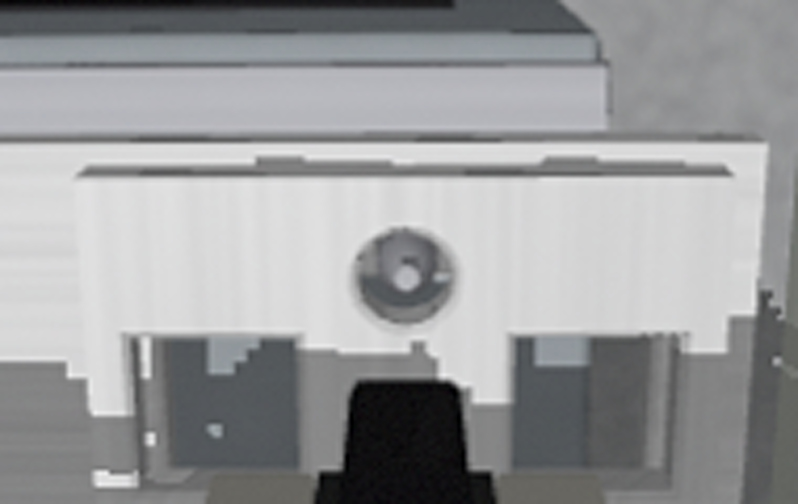

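Run:
```python
from fit import *
o,s=pickle.load(open("s5.pkl","rb"))
f=lambda p: un(p,4.2,(225,170))
tip=onplane(s,f([[406,278]]),.090,o)[0]; hole=onplane(s,f([[404,276]]),o["tool_pos"][2]-.0094,o)[0]
print("tip-hole mm",(tip-hole)[:2]*1000)
e=onplane(s,f([[767,143]]),.068,o)[0];yw=np.radians(91.05); u=np.array([np.cos(yw),np.sin(yw)]); v=np.array([-u[1],u[0]])
print("seat",e[:2]-.05*u-.045*v,tip[:2]-.032*v,"carrier",hole[:2]-.032*v)
```

```text
tip-hole mm [1.44504165 0.27442579]
seat [ 0.57041812 -0.04335426] [ 0.57045112 -0.04346027] carrier [ 0.56900608 -0.0437347 ]
```

```bash
python3 -m pendant '[[[0.1,0,0.02,0,0,0,0],[0,0.2,0,0,0,0,0],[0,0.2,0,0,0,0,0],[0,0.1,0,0,0,0,0],[0,0,0,0,0,0,0],[0,0,0,0,0,0,0]]]'
python3 - <<'E'
from h import *
o=ctrl.get_obs(); s=snapshot("wrist"); pickle.dump((o,s),open("s5.pkl","wb"))
print(o["tool_pos"],o["orientation"],o["force"],o["moment"])
cv2.imwrite("pics/f5.png",cv2.resize(s["image"][200:260,290:350,::-1],None,fx=8,fy=8,interpolation=cv2.INTER_CUBIC))
E
```

```text
clock: 10.1
tool_pos: [0.57, -0.0427, 0.099]
orientation: [-90.0, 0.0, 1.0]
force: [0.6, -0.4, -2.0]
opening: 0.0138
[ 0.5699761  -0.04271046  0.09895722] [-9.00043879e+01  1.39539708e-02  1.00038525e+00] [ 0.56040849 -0.39503357 -2.0197181 ] [-0.06595627 -0.11724287 -0.00929568]
```

View pics/f5.png

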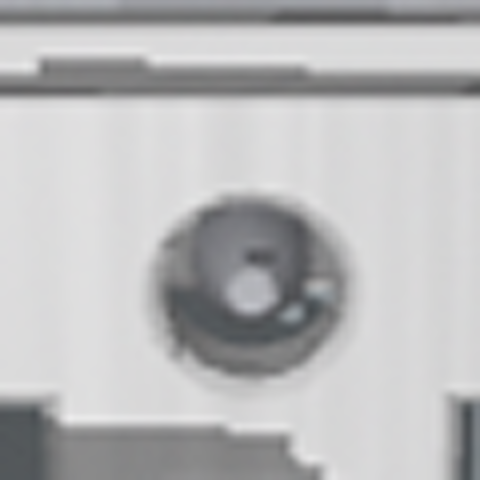

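The pin is centred in the hole (both at about (252,289) in the crop) and there is no contact force. Lowering on.

```bash
python3 -m pendant '[[[0,0.2,0,0,0,0,0],[0,0.2,0,0,0,0,0],[0,0.2,0,0,0,0,0],[0,0.2,0,0,0,0,0],[0,0.1,0,0,0,0,0],[0,0.1,0,0,0,0,0],[0,0.1,0,0,0,0,0],[0,0,0,0,0,0,0],[0,0,0,0,0,0,0]]]'
```

```text
clock: 10.9
tool_pos: [0.57, -0.0427, 0.088]
orientation: [-90.0, 0.0, 1.0]
force: [-0.2, 0.4, -2.4]
opening: 0.0137
```

```bash
python3 -m pendant '[[[0,0.1,0,0,0,0,0],[0,0.05,0,0,0,0,0],[0,0.05,0,0,0,0,0],[0,0,0,0,0,0,0],[0,0,0,0,0,0,0]]]';  python3 -m pendant '[[[0,0.05,0,0,0,0,0],[0,0,0,0,0,0,0],[0,0,0,0,0,0,0]]]'
```

```text
clock: 11.32
tool_pos: [0.57, -0.0427, 0.086]
orientation: [-90.0, 0.0, 1.0]
force: [0.2, -0.1, -2.9]
opening: 0.0142
clock: 11.57
tool_pos: [0.57, -0.0427, 0.0855]
orientation: [-90.0, 0.0, 1.0]
force: [0.5, -0.1, -1.7]
opening: 0.0138
```

```bash
python3 -m pendant '[[[0,0.05,0,0,0,0,0],[0,0,0,0,0,0,0],[0,0,0,0,0,0,0]]]';  python3 -m pendant '[[[0,0.05,0,0,0,0,0],[0,0,0,0,0,0,0],[0,0,0,0,0,0,0]]]'
```

```text
clock: 11.82
tool_pos: [0.5701, -0.0427, 0.0851]
orientation: [-90.0, -0.0, 1.0]
force: [-1.0, 0.5, -2.7]
opening: 0.014
clock: 12.07
tool_pos: [0.57, -0.0427, 0.085]
orientation: [-90.0, -0.0, 1.0]
force: [-2.9, 0.9, 4.3]
opening: 0.0138
```

Contact came at 0.085, the height predicted for seated, with about 7 N. Opening the gripper and checking.

```bash
python3 -m pendant '[[[0,0,0,0,0,0,0.3],[0,0,0,0,0,0,0.6],[0,0,0,0,0,0,1],[0,0,0,0,0,0,1],[0,0,0,0,0,0,1],[0,0,0,0,0,0,1],[0,0,0,0,0,0,1],[0,0,0,0,0,0,1]]]'; python3 -m pendant '[[[0,-1,0,0,0,0,1],[0,-2,0,0,0,0,1],[0,-3,0,0,0,0,1],[0,-3,0,0,0,0,1],[0,-2,0,0,0,0,1],[0,-1,0,0,0,0,1],[0,0,0,0,0,0,1],[0,0,0,0,0,0,1]]]'
python3 - <<'E'
from h import *
o=ctrl.get_obs(); s=snapshot("wrist"); s2=snapshot("side");s3=snapshot("scene");pickle.dump((o,s,s2,s3),open("s6.pkl","wb"))
print(o["tool_pos"],o["orientation"],o["force"],o["moment"])
cv2.imwrite("pics/g1.png",cv2.resize(s["image"][150:300,60:420,::-1],None,fx=2.2,fy=2.2,interpolation=cv2.INTER_CUBIC))
cv2.imwrite("pics/g2.png",cv2.resize(s2["image"][160:310,270:390,::-1],None,fx=4,fy=4,interpolation=cv2.INTER_CUBIC))
cv2.imwrite("pics/g3.png",cv2.resize(s3["image"][180:320,220:400,::-1],None,fx=4,fy=4,interpolation=cv2.INTER_CUBIC))
E
```

```text
clock: 12.73
tool_pos: [0.5701, -0.0427, 0.0845]
orientation: [-90.0, 0.0, 1.0]
force: [-0.3, 0.3, 0.8]
opening: 0.0613
clock: 13.4
tool_pos: [0.5699, -0.0426, 0.2047]
orientation: [-90.0, -0.0, 1.0]
force: [-0.1, 0.8, -0.8]
opening: 0.0876
[ 0.56988401 -0.04256195  0.20467665] [-8.99659130e+01 -3.65878800e-02  9.85495001e-01] [-0.07047265  0.8499921  -0.78613866] [-0.03694342 -0.07433342 -0.03402769]
```

View pics/g1.png

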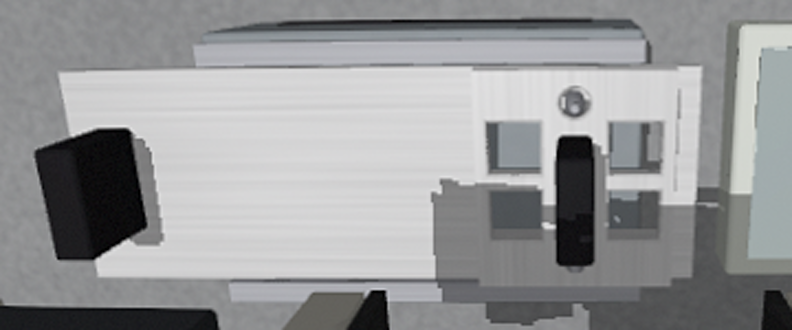

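View pics/g2.png

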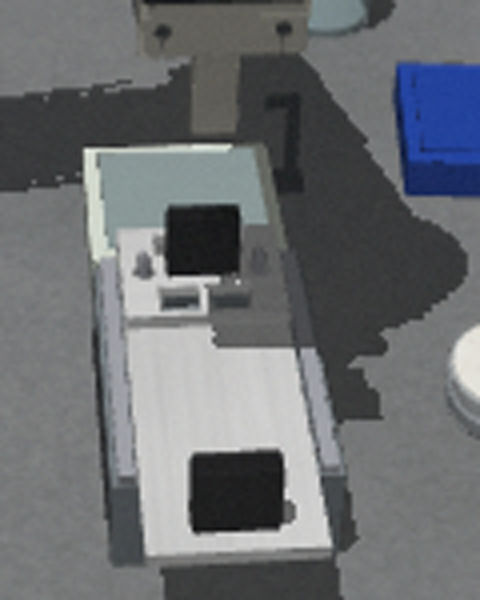

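View pics/g3.png

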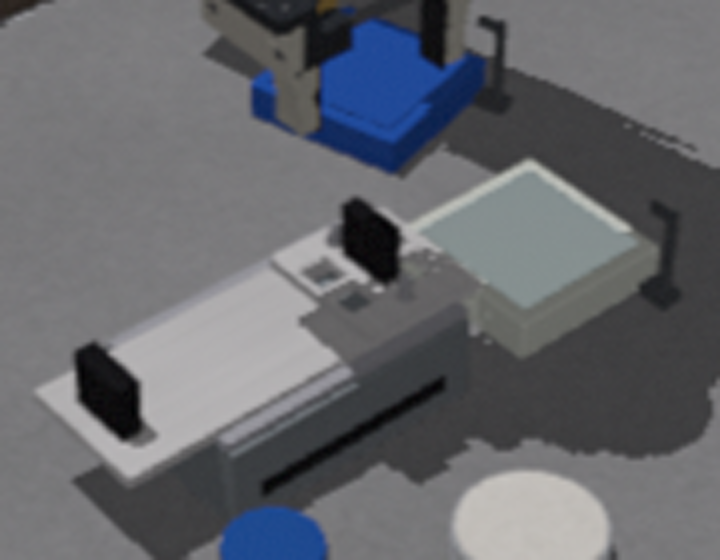

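The carrier is seated, with both pins showing above it (side crop (143,265), wrist crop (575,101)) and no tilt. Next I'll move above the board's tail handle.

```bash
python3 -m pendant '[[[0,0,-2,0,0,0,1],[0,0,-4,0,0,0,1],[0,0,-4,0,0,0,1],[0,0,-4,0,0,0,1],[0,0,-3,0,0,0,1],[0.06,0,-2.05,0,0,0,1],[0,0,0,0,0,0,1],[0,0,0,0,0,0,1],[0,0,0,0,0,0,1]]]'
python3 - <<'E'
from h import *
o=ctrl.get_obs(); s=snapshot("wrist"); pickle.dump((o,s),open("s7.pkl","wb"))
print(o["tool_pos"],o["orientation"],o["force"],o["moment"])
cv2.imwrite("pics/i1.png",s["image"][:,:,::-1])
cv2.imwrite("pics/i2.png",cv2.resize(s["image"][150:300,260:410,::-1],None,fx=4,fy=4,interpolation=cv2.INTER_CUBIC))
E
```

```text
clock: 14.3
tool_pos: [0.5734, -0.233, 0.2033]
orientation: [-90.0, 0.1, 1.0]
force: [0.2, -0.1, 0.7]
opening: 0.0876
[ 0.57343269 -0.232987    0.20331511] [-89.97584081   0.11742448   0.96848034] [ 0.15366686 -0.14014024  0.65163789] [-0.03859763 -0.09974153 -0.0112973 ]
```

View pics/i1.png

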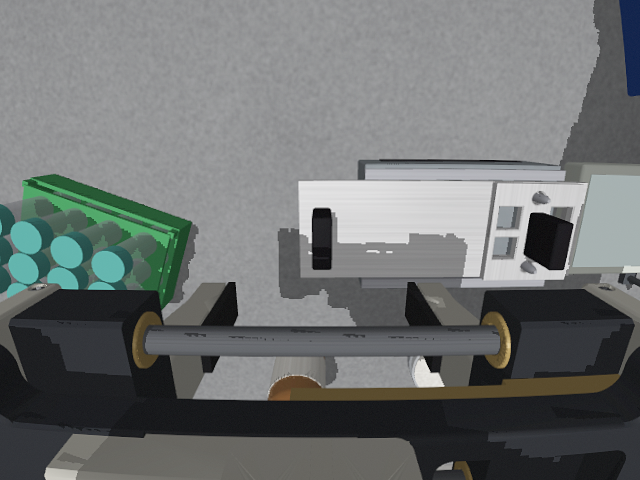

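View pics/i2.png

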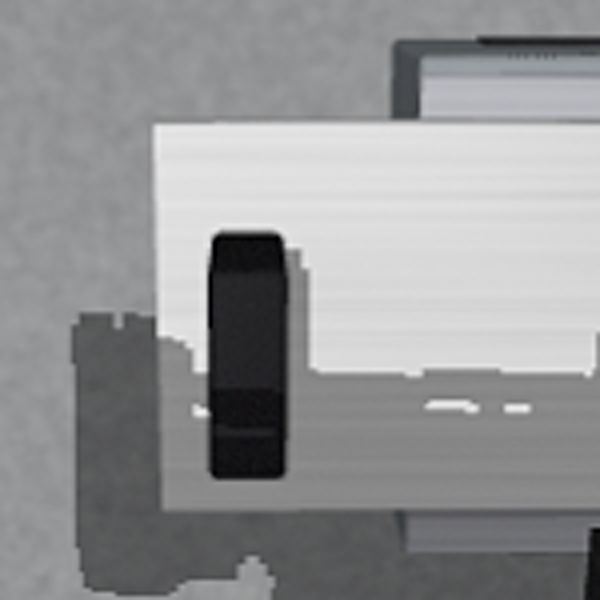

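Run:
```python
from fit import *
o,s=pickle.load(open("s7.pkl","rb"))
f=lambda p: un(p,4,(260,150))
print(onplane(s,f([[212,272],[286,270],[286,477],[212,478],[249,374]]),.108,o))
B=np.array([[-.13,.045,.008],[-.13,-.045,.008]])
print(onplane(s,f([[154,123],[161,510]]),.068,o))
```

```text
[[ 0.55260298 -0.24045137  0.108     ]
 [ 0.5519669  -0.22624887  0.108     ]
 [ 0.59464267 -0.22514166  0.108     ]
 [ 0.59511093 -0.24003433  0.108     ]
 [ 0.5730258  -0.23297822  0.108     ]]
[[ 0.52927378 -0.25412877  0.068     ]
 [ 0.61951883 -0.25270774  0.068     ]]
```

The handle centre is directly below the TCP, within 0.5 mm. Descending and gripping.

```bash
python3 -m pendant '[[[0,1,0,0,0,0,1],[0,3,0,0,0,0,1],[0,3,0,0,0,0,1],[0,3,0,0,0,0,1],[0,1.6,0,0,0,0,1],[0,0.7,0,0,0,0,1],[0,0.3,0,0,0,0,1],[0,0,0,0,0,0,1],[0,0,0,0,0,0,1]]]'; python3 -m pendant '[[[0,0,0,0,0,0,0],[0,0,0,0,0,0,0],[0,0,0,0,0,0,0],[0,0,0,0,0,0,0],[0,0,0,0,0,0,0],[0,0,0,0,0,0,0],[0,0,0,0,0,0,0],[0,0,0,0,0,0,0],[0,0,0,0,0,0,0],[0,0,0,0,0,0,0],[0,0,0,0,0,0,0],[0,0,0,0,0,0,0]]]'
python3 - <<'E'
from h import *
o=ctrl.get_obs(); s=snapshot("wrist"); s2=snapshot("side");s3=snapshot("scene");pickle.dump((o,s,s2,s3),open("s8.pkl","wb"))
print(o["tool_pos"],o["orientation"],o["force"],o["moment"],o["opening"])
cv2.imwrite("pics/j1.png",s["image"][:,:,::-1])
E
```

```text
clock: 15.1
tool_pos: [0.5749, -0.233, 0.0797]
orientation: [-90.0, -0.1, 1.0]
force: [-1.0, -0.0, 0.7]
opening: 0.0878
clock: 16.1
tool_pos: [0.574, -0.233, 0.0785]
orientation: [-90.0, 0.0, 1.0]
force: [0.7, -0.3, -1.5]
opening: 0.0155
[ 0.57397068 -0.23301909  0.07851581] [-8.99906920e+01  2.87286959e-03  9.98053140e-01] [ 0.65704271 -0.33840771 -1.47838448] [-0.03066217 -0.11351437  0.10167594] 0.015536155390837142
```

View pics/j1.png

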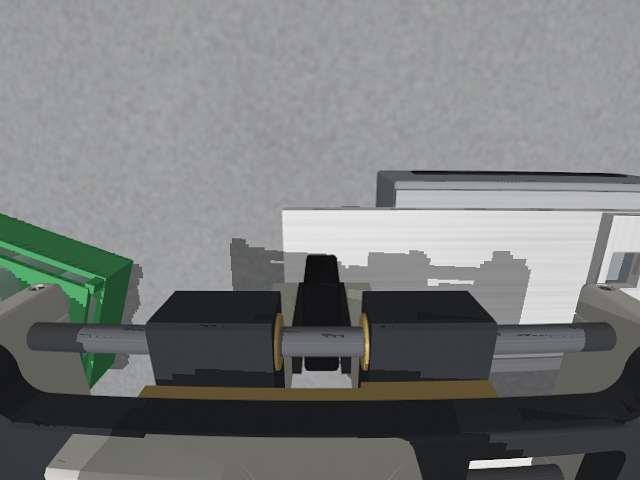

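The handle is gripped (opening 15.5 mm). The pointer is about 134 mm further along the slide, so I'll start with roughly 80 mm and watch the force.

```bash
python3 -m pendant '[[[0,0,0.2,0,0,0,0],[0,0,0.5,0,0,0,0],[0,0,0.8,0,0,0,0],[0,0,0.8,0,0,0,0],[0,0,0.8,0,0,0,0],[0,0,0.5,0,0,0,0],[0,0,0.2,0,0,0,0],[0,0,0,0,0,0,0]]]';python3 -m pendant '[[[0,0,0.4,0,0,0,0],[0,0,0.8,0,0,0,0],[0,0,0.8,0,0,0,0],[0,0,0.8,0,0,0,0],[0,0,0.8,0,0,0,0],[0,0,0.4,0,0,0,0],[0,0,0,0,0,0,0]]]'
python3 - <<'E'
from h import *
o=ctrl.get_obs(); s2=snapshot("side");s3=snapshot("scene")
print(o["tool_pos"],o["orientation"],o["force"],o["moment"],o["opening"])
cv2.imwrite("pics/k2.png",cv2.resize(s2["image"][150:310,270:390,::-1],None,fx=3.7,fy=3.7,interpolation=cv2.INTER_CUBIC))
cv2.imwrite("pics/k3.png",cv2.resize(s3["image"][180:320,220:400,::-1],None,fx=4,fy=4,interpolation=cv2.INTER_CUBIC))
E
```

```text
clock: 16.92
tool_pos: [0.5732, -0.194, 0.0785]
orientation: [-90.0, 0.0, 1.0]
force: [-0.6, 4.1, 0.7]
opening: 0.016
clock: 17.5
tool_pos: [0.5726, -0.1536, 0.0785]
orientation: [-90.0, -0.0, 1.0]
force: [-1.2, 4.7, 3.4]
opening: 0.016
[ 0.57262173 -0.15364933  0.07851995] [-8.99534027e+01 -7.94283012e-03  1.04445998e+00] [-1.18176317  4.7193181   3.43835549] [1.69999896 0.29695422 0.00201256] 0.016049208973454274
```

View pics/k3.png

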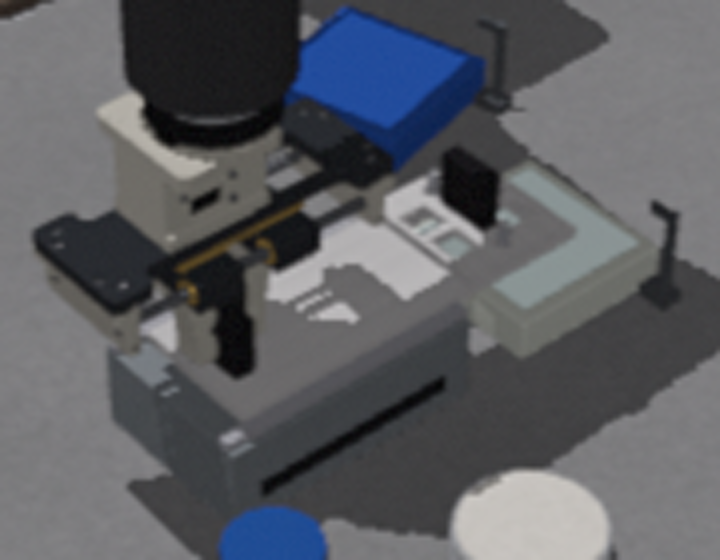

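```bash
python3 -m pendant '[[[0,0,0.4,0,0,0,0],[0,0,0.8,0,0,0,0],[0,0,0.8,0,0,0,0],[0,0,0.8,0,0,0,0],[0,0,0.8,0,0,0,0],[0,0,0.6,0,0,0,0],[0,0,0.4,0,0,0,0],[0,0,0.2,0,0,0,0],[0,0,0,0,0,0,0],[0,0,0,0,0,0,0]]]'
python3 - <<'E'
from h import *
o=ctrl.get_obs(); s=snapshot("wrist");s2=snapshot("side");s3=snapshot("scene");pickle.dump((o,s,s2,s3),open("s9.pkl","wb"))
print(o["tool_pos"],o["orientation"],o["force"],o["moment"],o["opening"])
cv2.imwrite("pics/l2.png",cv2.resize(s2["image"][150:250,275:365,::-1],None,fx=6,fy=6,interpolation=cv2.INTER_CUBIC))
cv2.imwrite("pics/l3.png",cv2.resize(s3["image"][190:290,310:430,::-1],None,fx=6,fy=6,interpolation=cv2.INTER_CUBIC))
E
```

```text
clock: 18.43
tool_pos: [0.5719, -0.1065, 0.0785]
orientation: [-90.0, -0.0, 1.0]
force: [-0.3, 0.7, 1.3]
opening: 0.0162
[ 0.57185529 -0.1065112   0.07850777] [-8.99563458e+01 -1.30477572e-02  1.00821949e+00] [-0.30768508  0.6654521   1.26616986] [0.28011773 0.0464506  0.09304176] 0.016161782460219955
```

View pics/l2.png

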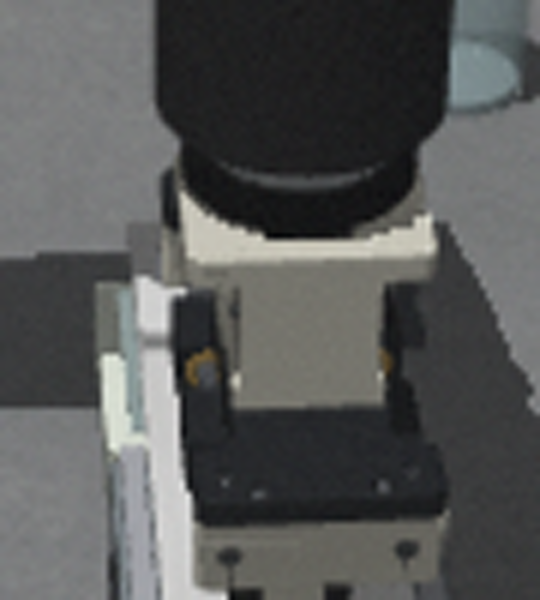

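View pics/l3.png

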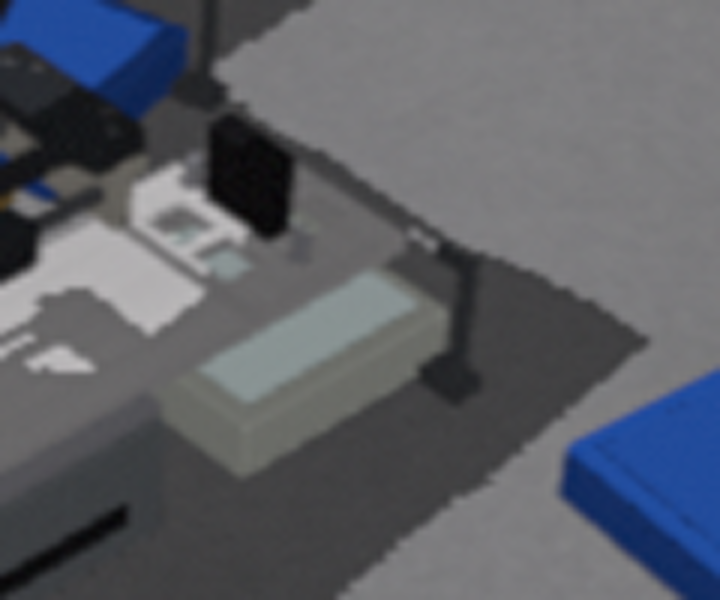

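Run:
```python
from h import *
o,s,s2,s3=pickle.load(open("s9.pkl","rb"))
c=s3["image"][210:260,350:400,::-1].astype(float)
c=np.clip((c/140)**0.6*255,0,255).astype(np.uint8)
cv2.imwrite("pics/m3.png",cv2.resize(c,None,fx=12,fy=12,interpolation=cv2.INTER_CUBIC))
```

```text
(no output)
```

View pics/m3.png

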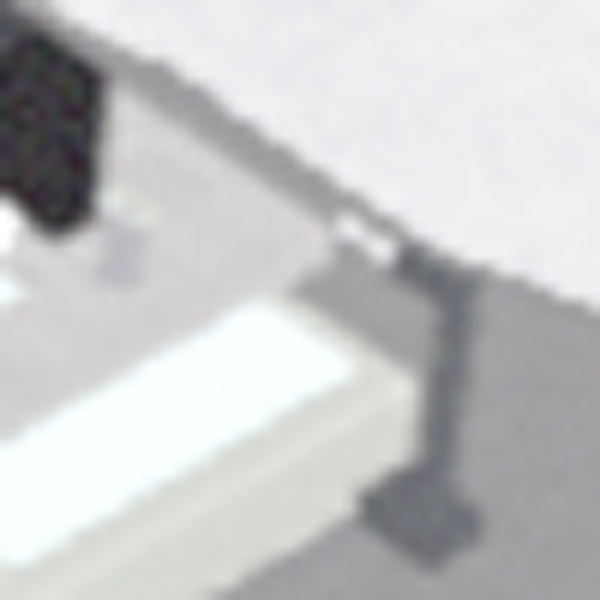

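Run:
```python
from fit import *
o,s,s2,s3=pickle.load(open("s9.pkl","rb"))
f=lambda p: un(p,12,(350,210))
u=np.array([np.cos(np.radians(91.05)),np.sin(np.radians(91.05)),0])
F=onplane(s3,f([[110,85],[180,127],[250,170],[330,218]]),.068); t=onplane(s3,f([[398,255],[402,248],[402,265]]),.066)
print(F,F@u); print(t,t@u)
h=o["tool_pos"]; print("pred front along", h@u+.24)
# predicted front line
R_=np.array([h[0],h[1],0])+.24*u; v=np.array([-u[1],u[0],0])
P=np.array([R_-.045*v,R_+.045*v])+[0,0,.068]; print(P,(proj(s3,P)-[350,210]+.5)*12-.5)
im=s3["image"].copy()
```

```text
[[0.54607155 0.13232994 0.068     ]
 [0.56605339 0.13392921 0.068     ]
 [0.58599479 0.13526858 0.068     ]
 [0.60815186 0.137048   0.068     ]] [0.12230099 0.12353384 0.12450755 0.12588064]
[[0.6241299  0.14136247 0.066     ]
 [0.62298226 0.14367368 0.066     ]
 [0.62701799 0.13965663 0.066     ]] [0.1299016  0.13223345 0.12814312]
pred front along 0.1230274734305266
[[0.61244976 0.13427312 0.068     ]
 [0.52246487 0.13262388 0.068     ]] [[334.945967   233.17602648]
 [ 36.07263137  32.40105111]]
```

About 7 mm remain, and the image agrees with the dead reckoning. Final advance.

```bash
python3 -m pendant '[[[0,0,0.2,0,0,0,0],[0,0,0.2,0,0,0,0],[0,0,0.2,0,0,0,0],[0,0,0.1,0,0,0,0],[0,0,0,0,0,0,0],[0,0,0,0,0,0,0],[0,0,0,0,0,0,0]]]'
python3 - <<'E'
from fit import *
o=ctrl.get_obs(); s2=snapshot("side");s3=snapshot("scene");pickle.dump((o,s2,s3),open("s10.pkl","wb"))
print(o["tool_pos"],o["orientation"],o["force"],o["moment"],o["opening"])
u=np.array([np.cos(np.radians(91.05)),np.sin(np.radians(91.05)),0]);v=np.array([-u[1],u[0],0]);h=o["tool_pos"]; print("pred front along", h@u+.24)
R_=np.array([h[0],h[1],0])+.24*u
P=np.array([R_-.045*v,R_+.045*v,R_-.057*v])+[0,0,.068]; print((proj(s3,P)-[350,210]+.5)*12-.5)
c=s3["image"][210:260,350:400,::-1].astype(float)
c=np.clip((c/140)**0.6*255,0,255).astype(np.uint8)
cv2.imwrite("pics/n3.png",cv2.resize(c,None,fx=12,fy=12,interpolation=cv2.INTER_CUBIC))
cv2.imwrite("pics/n2.png",cv2.resize(s3["image"][180:320,220:400,::-1],None,fx=4,fy=4,interpolation=cv2.INTER_CUBIC))
E
```

```text
clock: 19.17
tool_pos: [0.5717, -0.1009, 0.0787]
orientation: [-90.0, 0.0, 1.0]
force: [-0.5, -4.9, 2.1]
opening: 0.0159
[ 0.57169984 -0.10088493  0.07872672] [-9.00447064e+01  6.20310485e-04  9.91855881e-01] [-0.46855886 -4.91219101  2.07334488] [-2.14602436 -0.0714154   0.03955841] 0.015869809613161034
pred front along 0.12865565098873455
[[353.74152936 222.41075674]
 [ 54.80077199  22.38641261]
 [395.19339554 250.157579  ]]
```

View pics/n3.png

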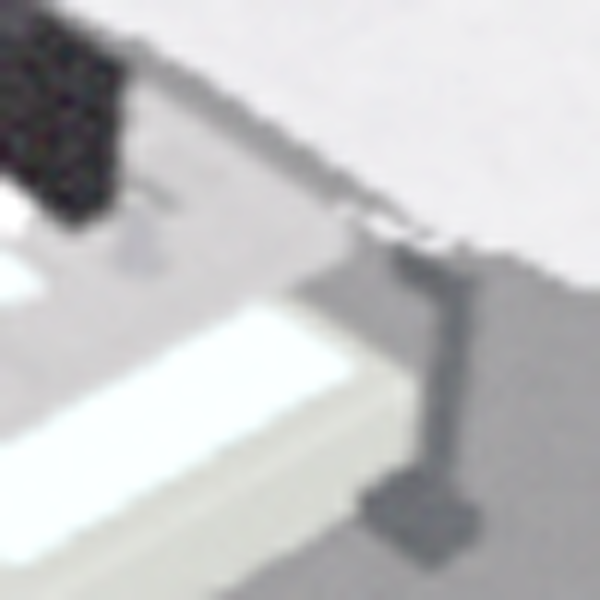

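View pics/n2.png

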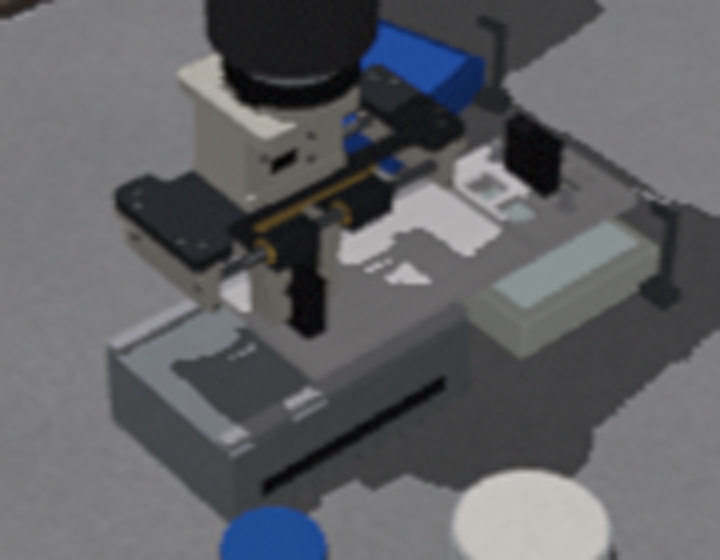

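The projected front edge lands on the seen edge ((180,106) to (330,206) in the crop). The pointer tip centre at about (398,256) is still roughly 1 mm further out. I'll nudge it that far and add a slight downward push.

```bash
python3 -m pendant '[[[0,0.03,0.05,0,0,0,0],[0,0.03,0.05,0,0,0,0],[0,0,0,0,0,0,0],[0,0,0,0,0,0,0],[0,0,0,0,0,0,0],[0,0,0,0,0,0,0]]]'
cat > chk.py <<'E'
from fit import *
import sys
n=sys.argv[1]
o=ctrl.get_obs(); s2=snapshot("side");s3=snapshot("scene")
o2=ctrl.get_obs(); print(o2["tool_pos"],o2["orientation"],o2["force"],o2["moment"])
print(o["tool_pos"],o["orientation"],o["force"],o["moment"],o["opening"])
u=np.array([np.cos(np.radians(91.05)),np.sin(np.radians(91.05)),0]);v=np.array([-u[1],u[0],0]);h=o["tool_pos"]; print("pred front along", h@u+.24)
R_=np.array([h[0],h[1],0])+.24*u
P=np.array([R_-.045*v,R_+.045*v,R_-.06*v])+[0,0,.068]; pp=(proj(s3,P)-[350,210]+.5)*12-.5; print(pp)
c=s3["image"][210:260,350:400,::-1].astype(float)
c=np.clip((c/140)**0.6*255,0,255).astype(np.uint8)
c=cv2.resize(c,None,fx=12,fy=12,interpolation=cv2.INTER_CUBIC)
cv2.imwrite(f"pics/{n}a.png",c)
cv2.line(c,tuple(int(t) for t in pp[1]),tuple(int(t) for t in pp[2]),(0,0,255),1)
cv2.imwrite(f"pics/{n}b.png",c)
E
python3 chk.py p
```

```text
clock: 19.77
tool_pos: [0.5719, -0.1004, 0.0787]
orientation: [-90.1, -0.0, 1.0]
force: [-0.4, -7.1, 6.0]
opening: 0.0158
[ 0.5718634  -0.10033252  0.07865874] [-9.00769774e+01 -2.52167047e-02  1.00270073e+00] [-0.12350245 -6.10580341  5.26404   ] [-2.80694444  0.10461919  0.05897642]
[ 0.57189072 -0.10035319  0.07867595] [-9.00786435e+01 -2.80475133e-02  1.00271351e+00] [-0.42250982 -7.09290872  6.02933925] [-2.76786144  0.17773618  0.07941116] 0.01581583203865428
pred front along 0.12918380352606665
[[356.20806883 221.87551716]
 [ 57.21396732  21.88951578]
 [408.09261776 256.59332184]]
```

View pics/pb.png

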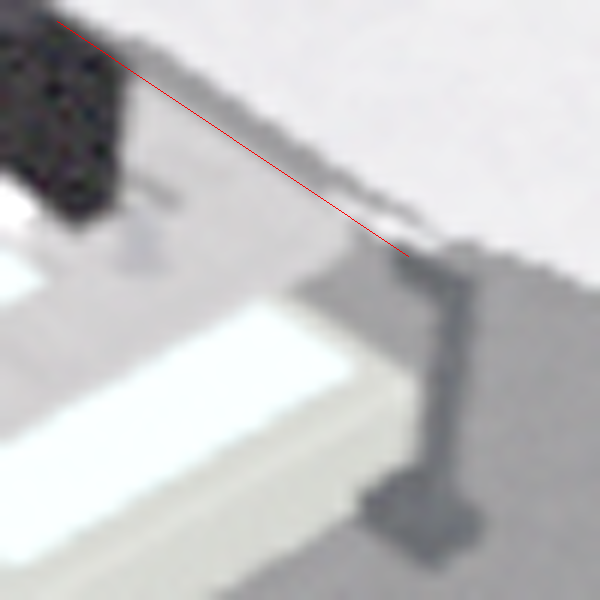

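Run:
```python
from fit import *
o,s,s2,s3=pickle.load(open("s1.pkl","rb"))
u=np.array([np.cos(np.radians(91.05)),np.sin(np.radians(91.05)),0]);v=np.array([-u[1],u[0],0])
def crop(s,x,y,w,k):
    c=s["image"][y:y+w,x:x+w,::-1].astype(float); c=np.clip((c/170)**.7*255,0,255).astype(np.uint8)
    return cv2.resize(c,None,fx=k,fy=k,interpolation=cv2.INTER_NEAREST)
out=[]
for s_,(x,y) in ((s2,(370,222)),(s3,(328,175))):
    c=crop(s_,x,y,24,16)
    for al,col in ((.128,(255,0,0)),(.130,(0,255,0)),(.132,(0,0,255))):
        # line at along=al, z=.066 over lateral; lateral coordinate along -v
        base=al*u
        lat0=-(np.array([.5717,0,0])@v)
        pts=[]
        for xw in (.612,.6247,.640):
            # point with P.u=al and P.x=xw
            yw=(al-xw*u[0])/u[1]; pts.append([xw,yw,.066])
        pp=((proj(s_,pts)-[x,y]+.5)*16-.5).astype(int)
        for q in pp: cv2.circle(c,tuple(int(t) for t in q),3,col,-1)
    out.append(c)
cv2.imwrite("pics/q.png",np.hstack(out))
```

```text
(no output)
```

View pics/q.png

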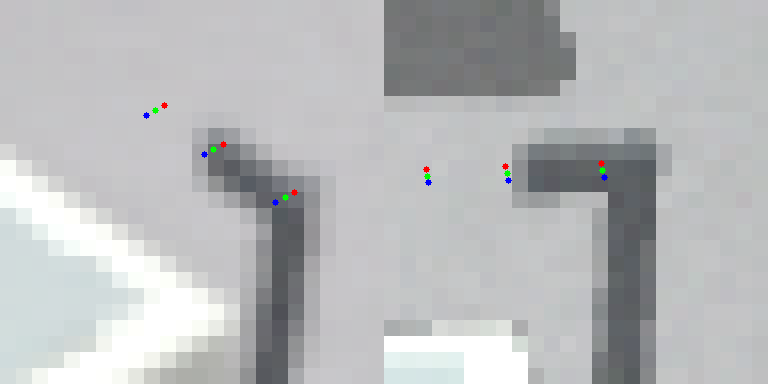

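The front edge now meets the pointer to within about 0.5 mm by the scene view. About 5 to 6 N is pressing down at the handle. One still period, then a final look before handing in.

```bash
python3 -m pendant '[[[0,0,0,0,0,0,0],[0,0,0,0,0,0,0],[0,0,0,0,0,0,0],[0,0,0,0,0,0,0],[0,0,0,0,0,0,0],[0,0,0,0,0,0,0],[0,0,0,0,0,0,0],[0,0,0,0,0,0,0]]]'; python3 chk.py r
python3 - <<'E'
from h import *
s=snapshot("scene"); s2=snapshot("wrist")
cv2.imwrite("pics/z1.png",s["image"][:,:,::-1]); cv2.imwrite("pics/z2.png",s2["image"][:,:,::-1]); print(ctrl.get_obs()["qvel"].round(2))
E
```

```text
clock: 20.53
tool_pos: [0.5718, -0.1003, 0.0786]
orientation: [-90.1, -0.0, 1.0]
force: [-0.8, -7.3, 6.1]
opening: 0.0157
[ 0.57184266 -0.10034649  0.07865505] [-9.00779098e+01 -2.35347644e-02  1.00227390e+00] [-0.76077858 -6.72481158  5.56994337] [-2.81147261  0.1246145   0.04994005]
[ 0.57180927 -0.10034216  0.0786238 ] [-9.00762706e+01 -2.05315492e-02  1.00114533e+00] [-0.75895097 -7.29549037  6.06899827] [-2.77687756  0.1524193   0.0912043 ] 0.01569786514392202
pred front along 0.12919631943427257
[[355.97085133 221.66501046]
 [ 56.99522871  21.69325542]
 [407.85213361 256.38030185]]
[ 0.08  0.06 -0.06  0.01  0.03  0.01]
```

View pics/z1.png

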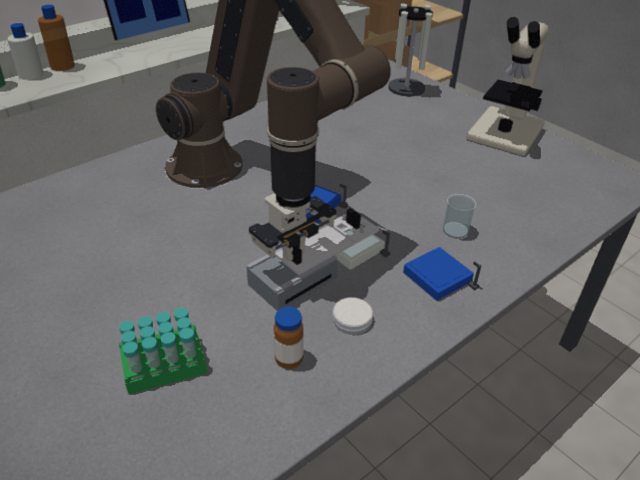

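View pics/z2.png

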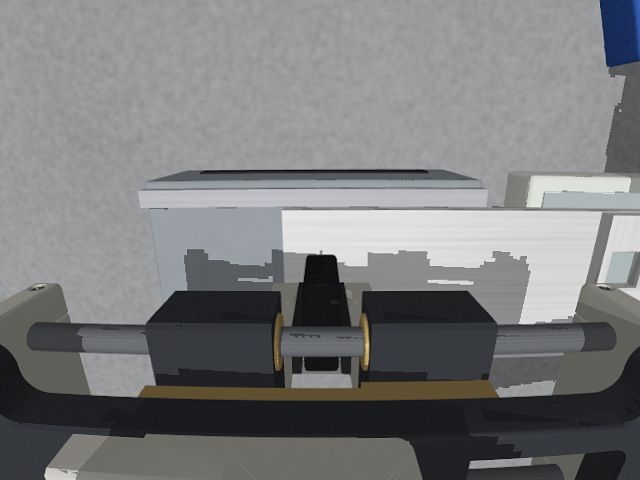

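View pics/ra.png

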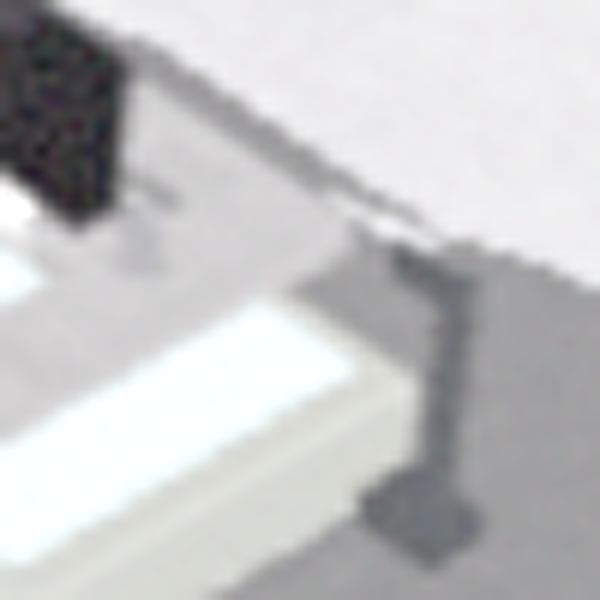

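Everything holds still. The board's tail edge at wrist (282,210) is exactly where it was when gripped, so there was no slip or tilt, and the rack, beaker, jar and dishes have not moved. Handing in.

```bash
python3 -c "
from plant import ctrl
print(ctrl.close_job())"
```

```text
the job is handed in; nothing more can be done
None
```

The carrier is seated on both pins and released, and the board is slid out to the pointer. I handed the job in at about 21 s, still gripping the handle.

- **Carrier:** it touched the board at the predicted height with about 7 N. After release it lay flat, with both pins showing through.
- **Board:** it was slid about 133 mm and held still, with about 6 N pressing down at the handle. The tool was within 0.1° of its orientation at the grip, and the tail edge had not moved in the wrist view, so I saw no slip or tilt.
- **Alignment with the pointer:** the scene camera put the leading edge within about 0.5 mm of the pointer tip. Estimates from the side camera and from the distance travelled disagreed a little, ranging from 0.7 mm past it to 1.7 mm short.
- **Side push:** about 7 N of horizontal force was left in the grip from friction. It was steady over the last 0.8 s before handing in.
- **Other items:** the rack, beaker, jar and dishes were in their original places in the last picture.

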